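Load the sample pot and lock the shuttle under the microscope

TASK

The sample pot stands on the shuttle's plate beside its round pocket: slide it across until it drops fully into the pocket, flat and upright. Then turn the clamp knob to free the carriage, slide the carriage until the pocket is centred under the microscope's lens, and turn the knob back until it is fully tight. Never force the carriage while it is clamped, do not knock the microscope, and leave the other things on the bench where they are.

Things in the scene. Friction and masses are not known exactly. Their poses are not given: they have to be found in the camera images.
- rail: Fixed dark steel base plate, 540 x 100 mm, 12 mm thick, with an aluminium rail 24 mm wide along it. Origin on the bench, mid-width, under the rail. Its y axis runs along the rail towards the microscope, its x axis across the rail, away from the robot. The carriage shares these axes; below, rail x and rail y mean them.
- carriage (a joint): How far the carriage has been slid along the rail from its start, in m; 0 at the start, grows towards the microscope (rail +y). Ends of travel -0.02 and 0.265. Friction about 7 N when free; when clamped it creeps only 1 to 3 mm a second under 25 N. From back to front it is a clamp block with the knob on top, a runner, and a level plate that overhangs the base on the robot side.
- knob (a joint): Angle of the clamp knob in rad about the vertical: 0 = fully tight, its bar along the rail; grows counter-clockwise seen from above to 1.6 = fully loose, bar across the rail. Stops at both ends; stays where left. It grips below 0.75; above 1.2 the carriage is free; below 0.15 is fully tight. Turning takes 0.06 to 0.1 N m (about 2 N at the bar's end).
- knob_top (a point): Point on the knob's axis at the top of its bar, 96 mm above the bench, 180 mm from the pocket centre (rail -y). Turns with the knob: its y axis lies along the bar. The black bar is 110 mm long (55 mm each way), 14 mm wide, 24 mm tall, underside 72 mm above the bench; under it a round hub of 44 mm diameter down to the clamp block's top (60 mm above the bench).
- tail (a point): Centre of the carriage's rear face (it faces rail -y), 46 mm above the bench, 210 mm behind the pocket centre: the end of the aluminium clamp block, which is 60 mm wide, 60 mm long and reaches up to 60 mm above the bench (base plate top at 12 mm). Pushing here moves a free carriage towards the microscope.
- pocket (a point): Centre of the mouth of the round pocket, in the plate's top face 50 mm above the bench: 82 mm diameter, 7 mm deep. A fence 8 mm tall and 5 mm thick lines it on three sides, its inner faces 40.5 mm from the centre towards rail +x, +y and -y; open towards the robot (rail -x), where the side walls flare to a mouth about 105 mm wide, 60 mm from the centre. Axes as the rail's.
- pot_mid (a point): Centre of the sample pot, half-way up: closed, round, grey plastic with a white lid, 76 mm diameter, 50 mm tall, 0.13 to 0.25 kg. It starts standing on the plate about 90 mm from the pocket centre on the robot side (rail -x). Seated in the pocket, this point is 68 mm above the bench (75 mm before).
- lens (a point): Centre of the underside of the microscope's lens, a black cone 44 mm wide below, 160 mm above the bench over the rail's middle; the pocket centre belongs straight below it. The white head reaches 45 mm round the lens axis from 236 to 368 mm above the bench, with eyepieces leaning out to rail +x; the steel post stands 165 mm further along rail +y.
- plate_edge (a point): Middle of the plate's edge on the robot side, at its top face, 50 mm above the bench and 140 mm from the pocket centre (rail -x). The aluminium plate is 190 mm along rail x (from 140 mm before to 50 mm beyond the pocket centre) by 130 mm along rail y, 14 mm thick; under its overhang there is only the bench.
There are look-alikes about, which are no part of the job. What is shaped like the part that bears pot_mid but green or orange is not meant.

How it is judged:
By the outcome, as a careful person would: the job done as asked, in the order asked, and still so for the second after the job is handed in, with the robot touching nothing.
It also fails if it takes over 72 s, if anything falls off the work surface, if the arm or the gripper's body presses on something with over 40 N, if the wrist force passes 120 N, or if a joint passes its speed limit or range.

ROBOT

A 6-joint arm with a two-finger parallel gripper is mounted at the origin on the work surface. World frame = base frame: x ahead of the robot, y to its left, z up, the work surface at z = 0. Lengths are in mm, angles in rad, forces in N, time in s.
With the tool pointing down it reaches from about 350 to 975 mm from the base axis. Payload 7.1 kg.
Tool frame: the origin (TCP) lies at the very end of the fingers, on their centre line; the grasp point (between the pads) lies 19 mm behind it (ctrl.grip_point_offset is the distance from the TCP to the grasp point, in mm); x points along the fingers, y is the direction in which the jaws open and shut, and the axes are right-handed (so a half turn about x gives the same grasp; the last joint's range is limited). The gripper opens to 88 mm and grips with 3 to 60 N. Pads are 20 mm wide; open, the fingers measure 115 mm over their backs; the gripper's body (75 mm by 178 mm) begins 61 mm behind the grasp point.
Start: joints at [-1.262, 0.423, 1.63, -0, 1.089, -0.019], TCP at [201.243, -591.698, 222.675] pointing down, gripper open.
Joint ranges: [-3, 3], [-0.9, 2.11], [0.09, 2.58], [-1.31, 4.45], [0.11, 2.69], [-2.54, 2.54]. Speed limits (rad/s): [2.39, 2.39, 3.01, 3.14, 3.14, 3.14].

INTERFACE

Orientations are given as a rotation vector (axis times angle).
In Python, from workcell import ctrl, vision, workorder gives the robot as it stands.
- The arm moves only by the shell command python3 -m crank 'ROWS'. ROWS is JSON, a list of rows, each a list of 3 entries, a list of its own where there are three numbers: the shift along the tool's x, y, z in m, then the turn, a rotation vector about the tool's x, y, z in rad, then the finger opening in m, from 0 to 0.0878. In form: [[[dx, dy, dz], [wx, wy, wz], jaw], ...]. A call has exactly 8 rows; each row shifts and turns the commanded pose from where the row before left it, along the tool's axes as they then stand; what a row does not reach is not made up. A row lasts 1/12 s, in which the tool goes at most 41.7 mm and 7.16 degrees, less where a joint would pass 70% of its speed; a pose out of reach is approached as far as the arm can. A call with a gripper value outside its range is refused whole. The fingers move at their own pace and stop on an object; the grip force is fixed at half the most. Time passes only in rows, so rows that do not move let the fingers close, or fill a call up. It gives the time, the measured TCP pose, the force and the opening at its end, in the units of the state.
- ctrl.get_obs(): the state, without advancing time (a new reading comes with each control period).
- vision.get_image(name): name is "scene" or "top" or "wrist"; returns a dict with "img" (400x640x3 uint8, blue, green, red), "mtx" (3x3 intrinsics, pixels), "rvec" (rotation vector, rad) and "tvec" (3), from world to camera coordinates, as OpenCV has them; the wrist camera has in their place "hand_eye" (4x4, takes a point from camera to tool coordinates, whose origin is the TCP and whose axes are the tool frame's). Camera axes: x right, y down, z forward; pixel columns grow to the right and rows downward; lengths in mm; the calibration is good to about 2 mm. A picture is of the moment at which its call begins: read the wrist's pose just before it. There is no depth.
- workorder.close_job(): hands the job in, once; it reports no verdict.
The state is a dict: "t": time; "qpos": joint angles; "qvel": joint speeds; "joint_torque": joint torques, N m; "ee_pos": TCP position; "orientation": TCP orientation; "ft_force": force on the tool from outside, world axes, zero at the start; "moment": the same for the moment, N m; "width": finger opening in mm.
Only numpy, scipy, OpenCV 4.12 (cv2) and the standard library are available. Lean on these libraries where they do the work, as an engineer would, in place of code of your own. Each camera call takes 0.05 s, during which the arm holds its last target.

## Working session

There is one attempt and no reset: what is moved stays moved. The work goes in short steps, Python scripts to look and compute and a shell command to move; the robot and the scene stay as the last step left them, time stands still between calls to the robot, and variables do not carry over. Pictures are saved under pics/ and viewed, and the job is handed in when it is done.

```bash
ls; mkdir -p pics; python3 - <<'E'
from workcell import ctrl, vision, workorder
import cv2
print(ctrl.get_obs(), ctrl.grip_point_offset)
for n in ["scene","top"]:
    d=vision.get_image(n); cv2.imwrite(f"pics/{n}0.png",d["img"]); print(n,d["mtx"],d["rvec"],d["tvec"])
E
```

```text
pics
{'t': 0.0, 'qpos': array([-1.26196222e+00,  4.23820941e-01,  1.63066659e+00, -3.41474082e-05,
        1.08860476e+00, -1.89865853e-02]), 'qvel': array([ 1.67681380e-03,  4.99620360e-04,  5.53888636e-04,  8.85224457e-05,
       -1.55974332e-03, -1.21538972e-03]), 'joint_torque': array([-2.17804845e-03, -5.44633698e+01, -2.73666877e+01,  6.41845074e-02,
        2.28467421e-02, -1.36342119e-04]), 'ee_pos': array([ 201.0954759 , -591.18884456,  221.92332072]), 'orientation': array([ 2.04431875,  0.33971044, -2.04482958]), 'ft_force': array([-0.15011633,  0.36058009,  0.13559527]), 'moment': array([-0.02567075,  0.04050379, -0.02937563]), 'width': 87.90936725374644} 18.700000000000003
scene [[366.57132487   0.         319.73287584]
 [  0.         366.57132487 203.09939484]
 [  0.           0.           1.        ]] [ 2.13280529  0.81169267 -0.37904511] [-390.68837944 -137.57718069 1167.58269358]
top [[498.12980904   0.         321.03373684]
 [  0.         498.12980904 201.43079376]
 [  0.           0.           1.        ]] [ 2.23264684 -2.17218304  0.05256465] [-23.90389653 513.10930687 991.82982257]
```

View pics/scene0.png

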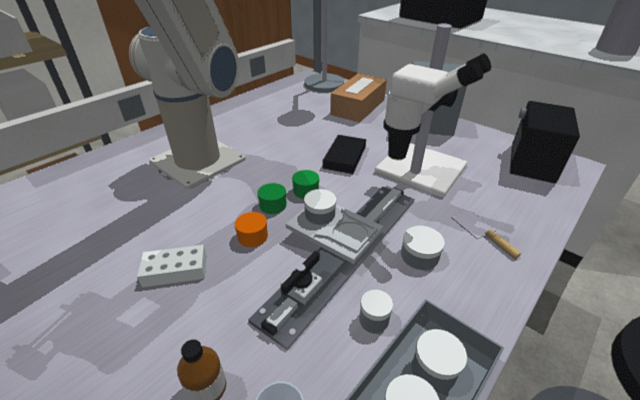

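View pics/top0.png

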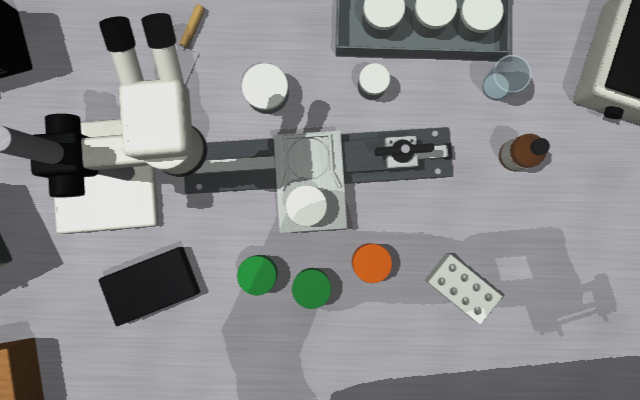

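The top view shows the plate at about (310,182), the pot lid at (306,206), the knob hub at (404,151) with its bar along the rail, and the lens hidden under the head near (180,150). Green look-alikes are at (257,275) and (312,288), and the orange one is at (372,263). I'll zoom in for accurate pixels.

```bash
python3 - <<'E'
import cv2
i=cv2.imread("pics/top0.png"); cv2.imwrite("pics/t1.png",cv2.resize(i[110:245,260:460],None,fx=4,fy=4,interpolation=cv2.INTER_CUBIC))
cv2.imwrite("pics/t2.png",cv2.resize(i[80:240,140:340],None,fx=4,fy=3.75,interpolation=cv2.INTER_CUBIC)[:600])
i=cv2.imread("pics/scene0.png"); cv2.imwrite("pics/s1.png",cv2.resize(i[90:240,270:470],None,fx=4,fy=4,interpolation=cv2.INTER_CUBIC))
E
```

```text
(no output)
```

View pics/t1.png

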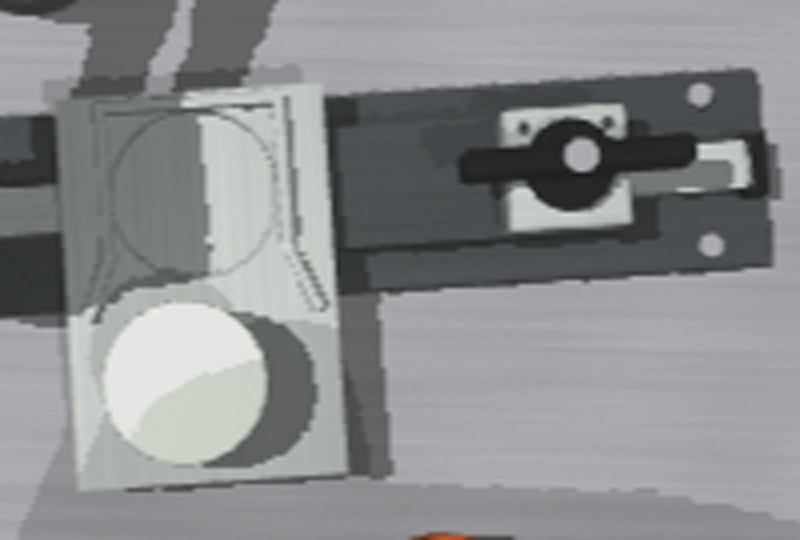

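View pics/s1.png

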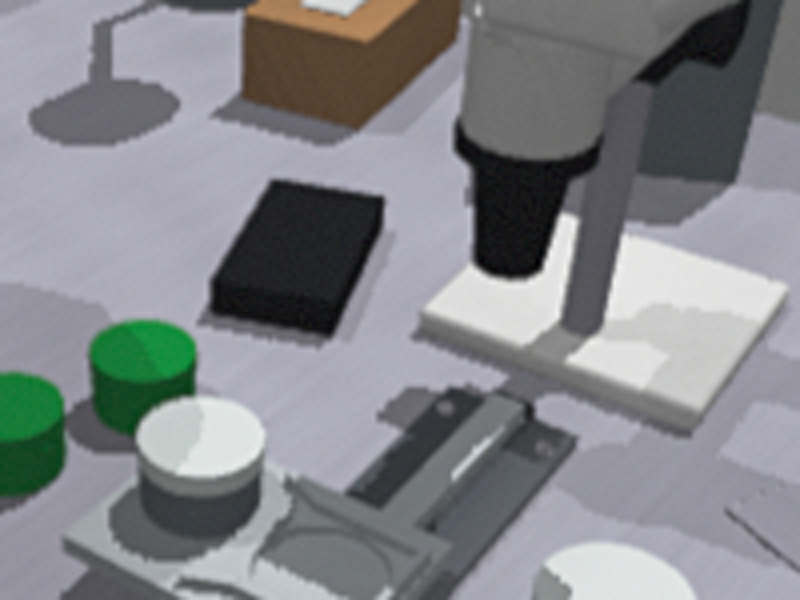

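Zoomed: plate corners (57,97), (322,84), (346,474), (78,490). The lid is centred at (186,384), the knob at (581,155), and the lens underside in the scene zoom at about (509,266).

```bash
cat > h.py <<'E'
import numpy as np, cv2
from workcell import ctrl, vision
def cam(n,d=None):
    d=d or vision.get_image(n); return d
K={}
def load(n):
    if n not in K: K[n]=vision.get_image(n)
    return K[n]
def bp(n,uv,z):
    d=load(n); R,_=cv2.Rodrigues(np.array(d["rvec"],float)); t=np.array(d["tvec"],float).ravel()
    r=R.T@np.linalg.solve(d["mtx"],[uv[0],uv[1],1]); c=-R.T@t
    return c+r*(z-c[2])/r[2]
def pj(n,P):
    d=load(n); return cv2.projectPoints(np.array(P,float).reshape(-1,1,3),np.array(d["rvec"],float),np.array(d["tvec"],float),d["mtx"],None)[0].reshape(-1,2)
E
python3 - <<'E'
from h import *
T=lambda p,z: bp("top",(260+(p[0]-1.5)/4,110+(p[1]-1.5)/4),z)
S=lambda p,z: bp("scene",(270+(p[0]-1.5)/4,90+(p[1]-1.5)/4),z)
np.set_printoptions(precision=1,suppress=True)
c=[T(p,50) for p in [(57,97),(322,84),(346,474),(78,490)]]; print("corners",c)
m=np.mean(c,0); ux=(c[0]+c[1]-c[2]-c[3]); uy=(c[0]+c[3]-c[1]-c[2]); print(m,np.linalg.norm(ux)/2,np.linalg.norm(uy)/2,np.arctan2(ux[1],ux[0]),np.arctan2(-uy[0],uy[1]))
u=ux/np.linalg.norm(ux); print("pocket",m+u*45,"circle",T((192,193),50))
print("pot",T((186,384),100)); print("knob",T((581,155),100),"bar ends",T((460,166),96),T((696,149),96))
print("base end",T((755,70),12),T((772,266),12))
print("lens",S((509,266),160))
print("greens",[bp("top",p,50) for p in [(257,275),(312,288),(372,263)]])
E
```

```text
corners [array([640.8,  85.6,  50. ]), array([650.8, -43. ,  50. ]), array([461.7, -59.5,  50. ]), array([450.5,  69.5,  50. ])]
[551.   13.2  50. ] 190.4578635000592 129.26447205418143 0.08554026501800312 0.08228238041506131
pocket [595.8  17.   50. ] circle [595.8  18.7  50. ]
pot [501.3  17.7 100. ]
knob [ 611.9 -161.3  100. ] bar ends [ 605.9 -106.    96. ] [ 616.9 -215.2   96. ]
base end [ 671.3 -263.7   12. ] [ 572.  -273.9   12. ]
lens [584.7 210.3 160. ]
greens [array([367.1, 109.5,  50. ]), array([345.1,   3.2,  50. ]), array([ 396., -111.,   50.])]
```

```bash
cat >> h.py <<'E'
from scipy.spatial.transform import Rotation as Ro
np.set_printoptions(precision=4,suppress=True)
def state():
    o=ctrl.get_obs(); return o,Ro.from_rotvec(o["orientation"]).as_matrix(),np.array(o["ee_pos"])
def plan(pos,yaw):
    """yaw: world direction angle of jaw(tool y); tool x down. prints tool-axis delta m (current axes) and tool turn"""
    o,R,p=state()
    T=np.column_stack([[0,0,-1],[np.cos(yaw),np.sin(yaw),0],np.cross([0,0,-1],[np.cos(yaw),np.sin(yaw),0])])
    print("t",round(o["t"],2),"pos",p,"yaw",np.arctan2(R[1,1],R[0,1]),"q",o["qpos"],"w",o["width"],"F",o["ft_force"])
    print("shift",R.T@(np.array(pos)-p)/1e3,"shift in target axes",T.T@(np.array(pos)-p)/1e3,"turn",Ro.from_matrix(R.T@T).as_rotvec())
E
python3 - <<'E'
from h import *
o,R,p=state(); print(R)
th=.09
plan([501,18,180],np.pi/2+th); plan([501,18,180],-np.pi/2+th)
E
```

```text
[[-0.0003  0.322  -0.9467]
 [ 0.0008 -0.9467 -0.322 ]
 [-1.     -0.0009 -0.    ]]
t 0.2 pos [ 201.1508 -591.4077  222.2206] yaw -1.24298598918412 q [-1.262   0.4235  1.6303  0.      1.0886 -0.019 ] w 87.67219854329991 F [-0.3001  0.056  -0.656 ]
shift [ 0.0427 -0.4804 -0.4801] shift in target axes [0.0422 0.58   0.3534] turn [-2.9038 -0.0013  0.0001]
t 0.2 pos [ 201.1508 -591.4077  222.2206] yaw -1.24298598918412 q [-1.262   0.4235  1.6303  0.      1.0886 -0.019 ] w 87.67219854329991 F [-0.3001  0.056  -0.656 ]
shift [ 0.0427 -0.4804 -0.4801] shift in target axes [ 0.0422 -0.58   -0.3534] turn [0.2378 0.0001 0.0009]
```

```bash
python3 -m crank '[[[0,-0.025,-0.025],[0,0,0],0.0878],[[0,-0.025,-0.025],[0,0,0],0.0878],[[0,-0.025,-0.025],[0,0,0],0.0878],[[0,-0.025,-0.025],[0,0,0],0.0878],[[0,-0.025,-0.025],[0,0,0],0.0878],[[0,-0.025,-0.025],[0,0,0],0.0878],[[0,-0.025,-0.025],[0,0,0],0.0878],[[0,-0.025,-0.025],[0,0,0],0.0878]]' ; python3 -m crank '[[[0,-0.025,-0.025],[0,0,0],0.0878],[[0,-0.025,-0.025],[0,0,0],0.0878],[[0,-0.025,-0.025],[0,0,0],0.0878],[[0,-0.025,-0.025],[0,0,0],0.0878],[[0,-0.025,-0.025],[0,0,0],0.0878],[[0,-0.025,-0.025],[0.08,0,0],0.0878],[[0,0,0],[0.08,0,0],0.0878],[[0,0,0],[0.078,0,0],0.0878]]'; python3 - <<'E'
from h import *
th=.09
o=ctrl.get_obs(); d=vision.get_image("wrist"); cv2.imwrite("pics/w1.png",d["img"]); print(d["mtx"],d["hand_eye"])
plan([501,18,180],-np.pi/2+th)
E
```

```text
t: 0.87
ee_pos: [326.5, -336.3, 222.7]
orientation: [2.044, 0.338, -2.044]
ft_force: [1.1, 0.8, -0.5]
width: 87.8
t: 1.53
ee_pos: [420.6, -145.7, 222.7]
orientation: [2.175, 0.098, -2.175]
ft_force: [0.4, 0.0, 0.1]
width: 87.3
[[280.3532   0.     316.7718]
 [  0.     280.3532 198.3997]
 [  0.       0.       1.    ]] [[  -0.0005   -0.2474    0.9689 -162.1505]
 [   1.       -0.0009    0.0003    0.5993]
 [   0.0008    0.9689    0.2474  -66.7014]
 [   0.        0.        0.        1.    ]]
t 1.58 pos [ 420.3358 -146.4564  222.6833] yaw -1.4865569528673692 q [-0.362   0.1555  2.0114 -0.      0.9746  1.1246] w 87.8547048463716 F [0.019  0.7827 0.0606]
shift [ 0.0427 -0.1571 -0.0942] shift in target axes [ 0.0427 -0.1565 -0.0951] turn [-0.0058  0.     -0.    ]
```

View pics/w1.png

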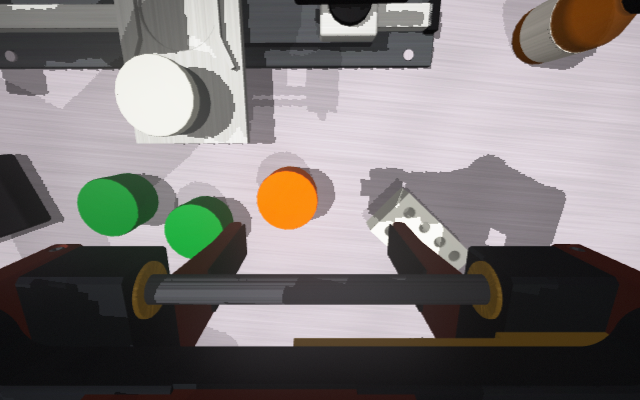

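Wrist view: pot lid at about (157,95) on the plate, the look-alikes below it, and the knob near (350,10). Next I'll go level with the pot and look again.

```bash
python3 -m crank '[[[0,-0.026,-0.005],[0,0,0],0.0878],[[0,-0.027,-0.005],[0,0,0],0.0878],[[0,-0.027,-0.005],[0,0,0],0.0878],[[0,-0.027,-0.005],[0,0,0],0.0878],[[0,-0.027,-0.005],[0,0,0],0.0878],[[0,-0.027,-0.005],[0,0,0],0.0878],[[0,0,0],[0,0,0],0.0878],[[0,0,0],[0,0,0],0.0878]]'; python3 - <<'E'
from h import *
o,R,p=state(); d=vision.get_image("wrist"); cv2.imwrite("pics/w2.png",d["img"]); np.savez("w2.npz",R=R,p=p,K=d["mtx"],H=d["hand_eye"])
plan([501,18,180],-np.pi/2+.09)
E
```

```text
t: 2.25
ee_pos: [435.3, 16.1, 222.7]
orientation: [2.173, 0.102, -2.173]
ft_force: [0.9, -0.1, -0.1]
width: 87.9
t 2.3 pos [435.2341  15.2881 222.6199] yaw -1.4787647092440315 q [ 0.008   0.1406  2.03   -0.0003  0.9712  1.4869] w 87.79408076643439 F [-0.1464 -0.7323 -1.6111]
shift [ 0.0426  0.0033 -0.0657] shift in target axes [ 0.0426  0.0032 -0.0657] turn [ 0.002   0.0002 -0.0003]
```

View pics/w2.png

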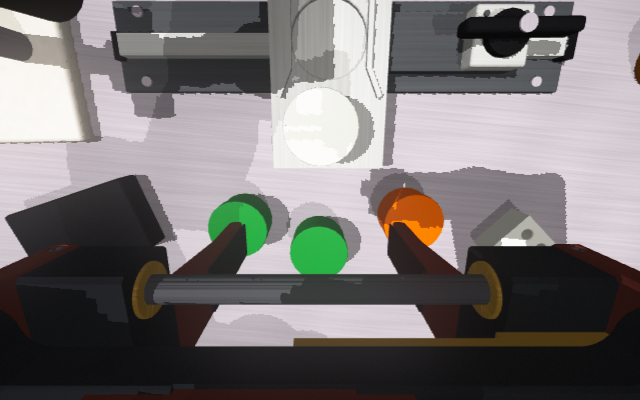

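Plate, pot lid (320,126), pocket (329,38) and knob (507,33) are all in view. I'll zoom in to measure.

```bash
python3 - <<'E'
import cv2
i=cv2.imread("pics/w2.png"); cv2.imwrite("pics/w2a.png",cv2.resize(i[0:175,250:410],None,fx=3.4,fy=3.4,interpolation=cv2.INTER_CUBIC)[:600])
cv2.imwrite("pics/w2b.png",cv2.resize(i[0:110,430:630],None,fx=4,fy=4,interpolation=cv2.INTER_CUBIC))
E
```

```text
(no output)
```

View pics/w2a.png

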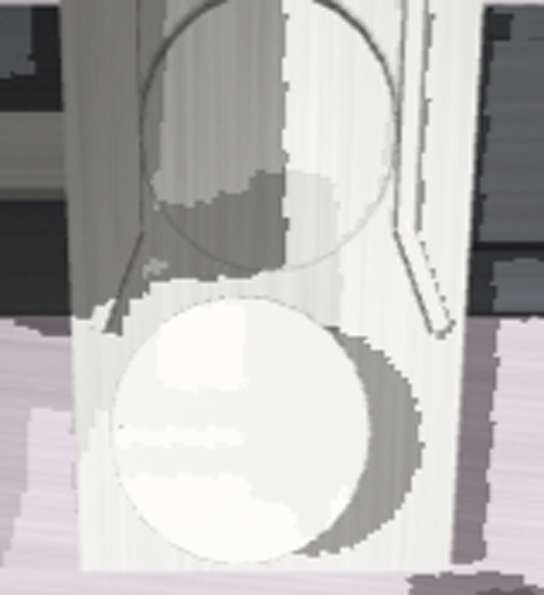

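View pics/w2b.png

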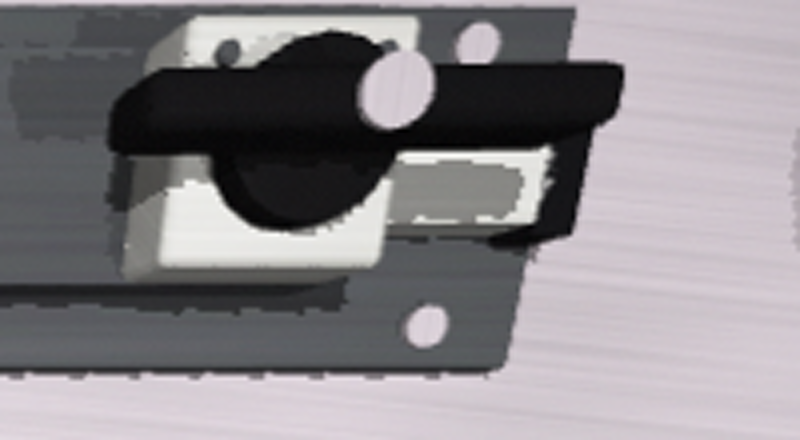

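```bash
cat >> h.py <<'E'
def wbp(f,uv,z):
    d=np.load(f); R,p,K,H=d["R"],d["p"],d["K"],d["H"]
    r=R@H[:3,:3]@np.linalg.solve(K,[uv[0],uv[1],1]); c=p+R@H[:3,3]
    return c+r*(z-c[2])/r[2]
E
python3 - <<'E'
from h import *
A=lambda p,z: wbp("w2.npz",(250+(p[0]-1.2)/3.4,(p[1]-1.2)/3.4),z)
B=lambda p,z: wbp("w2.npz",(430+(p[0]-1.5)/4,(p[1]-1.5)/4),z)
print("pot",A((241,430),100),"lid l,r,t,b",A((112,430),100),A((370,430),100),A((241,297),100),A((241,563),100))
print("pocket lr",A((142,135),50),A((398,135),50),"bot",A((270,270),50))
print("plate front",A((82,572),50),A((458,570),50),"back",A((62,5),50),A((484,5),50))
print("cap",B((396,90),99),B((396,90),96))
print("bar far edge",B((190,67),96),B((622,63),96)); print("base near edge",B((0,372),12),B((490,370),12))
E
```

```text
pot [502.8     17.9111 100.    ] lid l,r,t,b [499.3407  55.0737 100.    ] [506.26   -19.2579 100.    ] [538.693   21.3724 100.    ] [464.4238  14.2103 100.    ]
pocket lr [590.1041  57.1378  50.    ] [597.6324 -23.5802  50.    ] bot [554.2839  12.6638  50.    ]
plate front [449.5042  68.4258  50.    ] [462.4866 -63.5322  50.    ] back [623.7517  84.1475  50.    ] [635.8042 -44.9818  50.    ]
cap [ 611.2163 -161.2754   99.    ] [ 612.3647 -163.1961   96.    ]
bar far edge [ 612.5621 -115.0915   96.    ] [ 622.5075 -212.9876   96.    ]
base near edge [ 556.1956 -115.3896   12.    ] [ 571.0069 -268.0253   12.    ]
```

```bash
python3 - <<'E'
from h import *
plan([502.3,17.9,68],-np.pi/2+.096)
E
```

```text
t 2.3 pos [435.2341  15.2881 222.6199] yaw -1.4787647092440315 q [ 0.008   0.1406  2.03   -0.0003  0.9712  1.4869] w 87.79408076643439 F [-0.1464 -0.7323 -1.6111]
shift [ 0.1546  0.0035 -0.0671] shift in target axes [ 0.1546  0.0038 -0.067 ] turn [-0.004   0.0002 -0.0003]
```

```bash
python3 -m crank '[[[0,0.001,-0.02],[0,0,0],0.0878],[[0,0.001,-0.02],[0,0,0],0.0878],[[0.01,0.001,-0.02],[0,0,0],0.0878],[[0.03,0,-0.007],[0,0,0],0.0878],[[0.03,0,0],[0,0,0],0.0878],[[0,0,0],[0,0,0],0.0878],[[0,0,0],[0,0,0],0.0878],[[0,0,0],[0,0,0],0.0878]]'; python3 - <<'E'
from h import *
o,R,p=state(); d=vision.get_image("wrist"); cv2.imwrite("pics/w3.png",d["img"]); np.savez("w3.npz",R=R,p=p,K=d["mtx"],H=d["hand_eye"])
plan([502.3,17.9,68],-np.pi/2+.096)
E
```

```text
t: 2.97
ee_pos: [502.6, 17.6, 153.7]
orientation: [2.176, 0.097, -2.175]
ft_force: [-0.3, -0.3, 1.1]
width: 87.6
t 3.02 pos [503.153   17.7726 154.2094] yaw -1.4816841557013491 q [ 0.0117  0.3442  1.9486 -0.0001  0.8468  1.4934] w 88.15010651168319 F [-0.3718  0.8826 -0.0896]
shift [ 0.0862 -0.0002  0.001 ] shift in target axes [ 0.0862 -0.0002  0.0008] turn [-0.0069 -0.002  -0.0002]
```

View pics/w3.png

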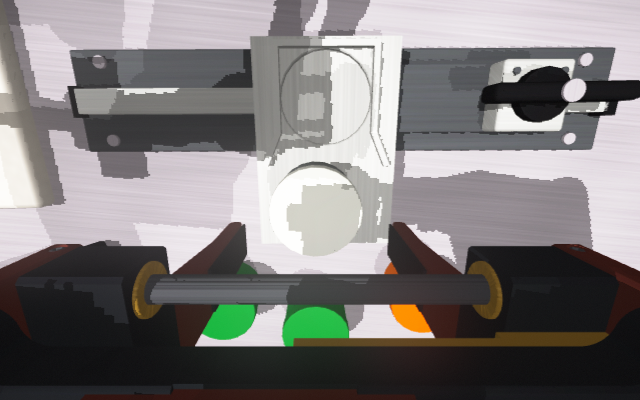

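Pot lid is at (316,208), midway between the fingers (245/389), so the line-up is good. Measuring the pocket again from here, then descending.

```bash
python3 -m crank '[[[0.02,0,0],[0,0,0],0.0878],[[0.02,0,0],[0,0,0],0.0878],[[0.02,0,0],[0,0,0],0.0878],[[0.016,0,0.001],[0,0,0],0.0878],[[0.01,0,0],[0,0,0],0.0878],[[0,0,0],[0,0,0],0.0878],[[0,0,0],[0,0,0],0.0878],[[0,0,0],[0,0,0],0.0878]]'; python3 - <<'E'
from h import *
plan([595,17.2,68],-np.pi/2+.096)
i=cv2.imread("pics/w3.png"); cv2.imwrite("pics/w3a.png",cv2.resize(i[30:180,240:440],None,fx=4,fy=4,interpolation=cv2.INTER_CUBIC))
E
```

```text
t: 3.68
ee_pos: [502.5, 18.3, 68.0]
orientation: [2.178, 0.098, -2.173]
ft_force: [0.1, 1.1, -0.0]
width: 87.9
t 3.68 pos [502.4543  18.3061  68.0149] yaw -1.4810209183366134 q [0.0127 0.4927 1.99   0.     0.6566 1.4937] w 87.85670047947556 F [ 0.0965  1.054  -0.026 ]
shift [ 0.0002  0.0094 -0.0921] shift in target axes [ 0.     0.01  -0.092] turn [-0.0062 -0.0023 -0.0002]
```

View pics/w3a.png

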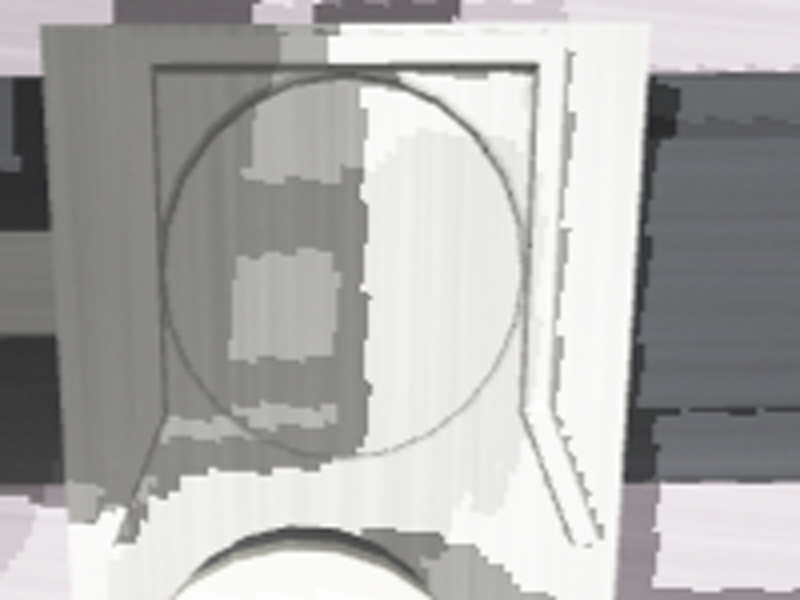

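Pocket circle here spans x 163–523 and y 75–458. Now I'll close on the pot, then compute.

```bash
python3 -m crank '[[[0,0,0],[-0.005,0,0],0.07],[[0,0,0],[0,0,0],0.07],[[0,0,0],[0,0,0],0.07],[[0,0,0],[0,0,0],0.07],[[0,0,0],[0,0,0],0.07],[[0,0,0],[0,0,0],0.07],[[0,0,0],[0,0,0],0.07],[[0,0,0],[0,0,0],0.07]]'; python3 - <<'E'
from h import *
A=lambda p,z=50: wbp("w3.npz",(240+(p[0]-1.5)/4,30+(p[1]-1.5)/4),z)
l,r,t,b=A((163,270)),A((523,262)),A((340,75)),A((347,458)); print(l,r,(l+r)/2,t,b,(t+b)/2, np.linalg.norm(l-r),np.linalg.norm(t-b))
plan([595,17.2,68],-np.pi/2+.096)
E
```

```text
t: 4.35
ee_pos: [502.0, 18.3, 67.6]
orientation: [2.174, 0.103, -2.171]
ft_force: [-1.0, -0.1, 6.5]
width: 75.4
[591.9888  57.4926  50.    ] [600.7626 -22.6096  50.    ] [596.3757  17.4415  50.    ] [634.9663  21.7622  50.    ] [554.3909  12.4472  50.    ] [594.6786  17.1047  50.    ] 80.5812663832625 81.11210313263237
t 4.35 pos [502.0486  18.3322  67.5711] yaw -1.4759080298758147 q [ 0.0128  0.4934  1.9905 -0.      0.6562  1.4887] w 75.44163279114878 F [-0.9892 -0.0793  6.4792]
shift [-0.0003  0.0099 -0.0924] shift in target axes [-0.0004  0.01   -0.0924] turn [-0.0011 -0.0015 -0.0001]
```

```bash
python3 -m crank '[[[-0.0005,0.003,-0.008],[0,0,0],0.07],[[0,0.003,-0.01],[0,0,0],0.07],[[0,0.003,-0.01],[0,0,0],0.07],[[0,0.001,-0.01],[0,0,0],0.07],[[0,0,-0.01],[0,0,0],0.07],[[0,0,-0.01],[0,0,0],0.07],[[0,0,-0.01],[0,0,0],0.07],[[0,0,-0.005],[0,0,0],0.07]]'; python3 - <<'E'
from h import *
plan([595,17.2,68],-np.pi/2+.096)
E
```

```text
t: 5.02
ee_pos: [576.6, 15.4, 67.3]
orientation: [2.175, 0.103, -2.171]
ft_force: [0.1, -0.3, -1.5]
width: 75.1
t 5.02 pos [576.6116  15.4077  67.3053] yaw -1.4760056473961884 q [0.0061 0.5715 1.8255 0.0001 0.7431 1.482 ] w 75.06111583638574 F [ 0.1186 -0.3254 -1.5067]
shift [-0.0007 -0.     -0.0185] shift in target axes [-0.0007 -0.     -0.0185] turn [-0.0012 -0.0016 -0.0001]
```

```bash
python3 -m crank '[[[0,0,-0.009],[0,0,0],0.07],[[0,0,-0.0095],[0,0,0],0.07],[[0,0,0],[0,0,0],0.07],[[0.002,0,0],[0,0,0],0.07],[[0.002,0,0],[0,0,0],0.07],[[0.001,0,0],[0,0,0],0.07],[[0,0,0],[0,0,0],0.07],[[0,0,0],[0,0,0],0.07]]'; python3 - <<'E'
from h import *
plan([595,17.2,61],-np.pi/2+.096)
d=vision.get_image("wrist"); cv2.imwrite("pics/w4.png",d["img"])
E
```

```text
t: 5.68
ee_pos: [594.0, 17.4, 62.8]
orientation: [2.175, 0.103, -2.171]
ft_force: [1.2, 2.6, 3.5]
width: 76.2
t 5.68 pos [593.9964  17.3536  62.8196] yaw -1.4761947360209378 q [0.0089 0.5973 1.7867 0.0007 0.7559 1.4846] w 76.17133380774482 F [1.1772 2.6256 3.5379]
shift [ 0.0018  0.0002 -0.001 ] shift in target axes [ 0.0018  0.0002 -0.001 ] turn [-0.0014 -0.0017  0.0004]
```

View pics/w4.png

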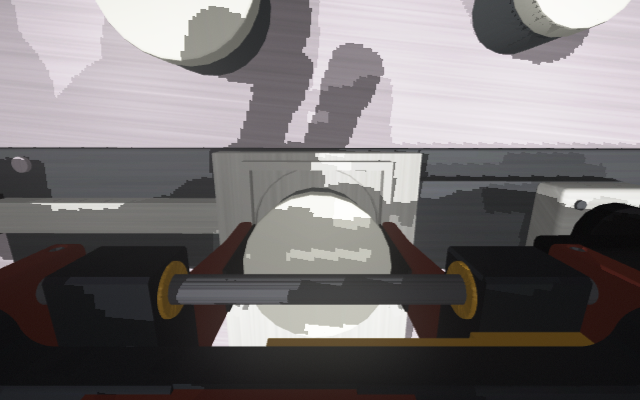

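The pot is held over the pocket and went down 4.5 mm with little force, so it is entering. I'll lower it a further 2 mm and release.

```bash
python3 -m crank '[[[0.001,0,-0.0005],[0,0,0],0.07],[[0.001,0,0],[0,0,0],0.07],[[0,0,0],[0,0,0],0.07],[[0,0,0],[0,0,0],0.0878],[[0,0,0],[0,0,0],0.0878],[[0,0,0],[0,0,0],0.0878],[[0,0,0],[0,0,0],0.0878],[[0,0,0],[0,0,0],0.0878]]'; python3 -m crank '[[[-0.02,0,0],[0,0,0],0.0878],[[-0.03,0,0],[0,0,0],0.0878],[[-0.03,0,0],[0,0,0],0.0878],[[-0.02,0,0.03],[0,0,0],0.0878],[[-0.02,0,0.03],[0,0,0],0.0878],[[0,0,0.02],[0,0,0],0.0878],[[0,0,0],[0,0,0],0.0878],[[0,0,0],[0,0,0],0.0878]]'; python3 - <<'E'
from h import *
plan([612,-161.9,200],.096)
o,R,p=state()
d=vision.get_image("wrist"); cv2.imwrite("pics/w5.png",d["img"]);np.savez("w5.npz",R=R,p=p,K=d["mtx"],H=d["hand_eye"])
d=vision.get_image("scene"); cv2.imwrite("pics/s5.png",cv2.resize(d["img"][170:320,230:430],None,fx=4,fy=4,interpolation=cv2.INTER_CUBIC))
E
```

```text
t: 6.4
ee_pos: [593.4, 17.0, 59.7]
orientation: [2.172, 0.103, -2.174]
ft_force: [-0.1, -0.2, -0.6]
width: 88.0
t: 7.07
ee_pos: [514.0, 9.4, 180.4]
orientation: [2.173, 0.103, -2.172]
ft_force: [-0.5, 0.7, -0.1]
width: 87.9
t 7.07 pos [513.9828   9.4183 180.4033] yaw -1.476240187440829 q [-0.0048  0.3191  1.9073 -0.      0.9148  1.4714] w 87.90996689315378 F [-0.4591  0.6946 -0.1244]
shift [-0.0195  0.1798 -0.0814] shift in target axes [-0.0196  0.0811  0.1799] turn [-1.5722 -0.0003 -0.0004]
```

View pics/w5.png

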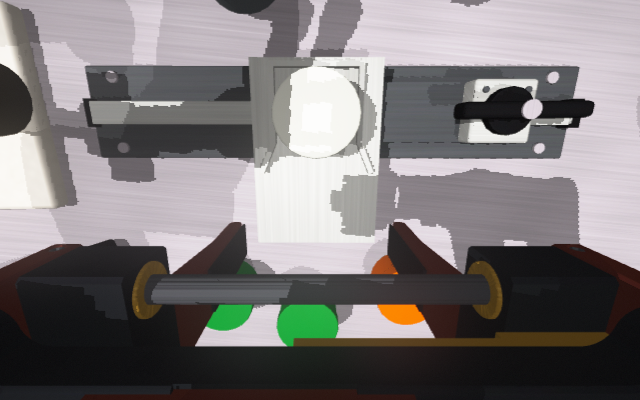

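View pics/s5.png

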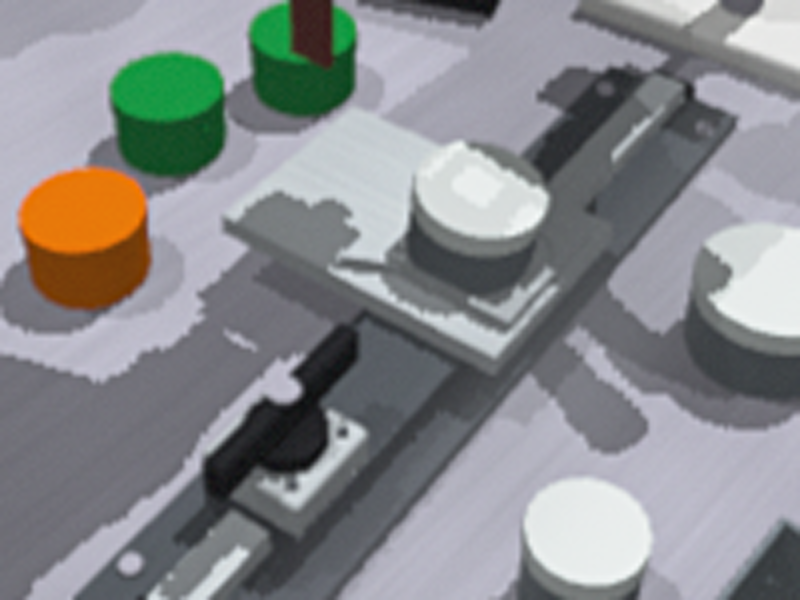

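```bash
python3 - <<'E'
from h import *
for z in (86,93,100):
    l,r,t,b=[wbp("w5.npz",p,z) for p in [(273,112),(361,112),(317,66),(317,158)]]
    print(z,(l+r+t+b)/4,np.linalg.norm(l-r),np.linalg.norm(t-b), bp("scene",(230+(480-1.5)/4,170+(190-1.5)/4),z))
d=vision.get_image("top"); cv2.imwrite("pics/t5.png",cv2.resize(d["img"][110:245,200:400],None,fx=4,fy=4,interpolation=cv2.INTER_CUBIC))
i=cv2.imread("pics/w5.png");cv2.imwrite("pics/w5a.png",cv2.resize(i[50:180,240:400],None,fx=4.6,fy=4.6,interpolation=cv2.INTER_CUBIC))
E
```

```text
86 [592.274   15.8962  86.    ] 77.06105531172427 77.200566504011 [588.5004  25.812   86.    ]
93 [591.9491  15.8752  93.    ] 74.95871609192088 75.09442121316485 [593.1067  19.2505  93.    ]
100 [591.6242  15.8541 100.    ] 72.85637687211747 72.98827592231858 [597.713   12.6891 100.    ]
```

View pics/w5a.png

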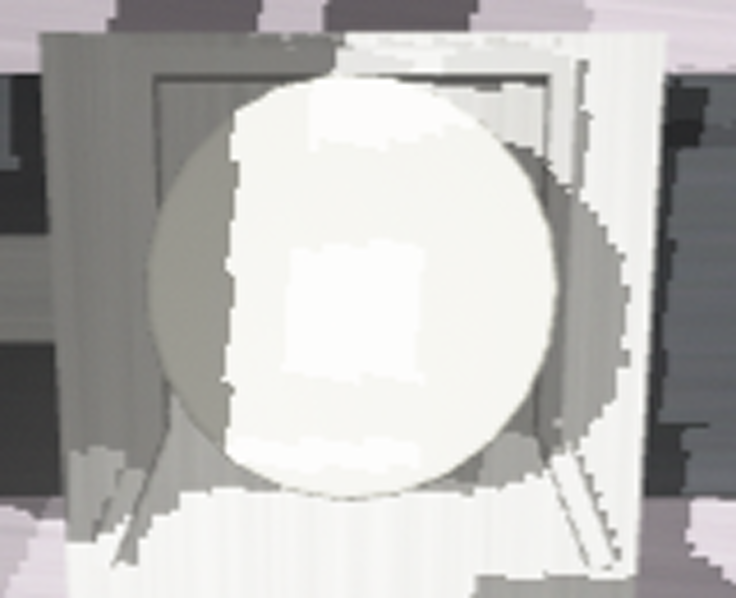

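View pics/t5.png

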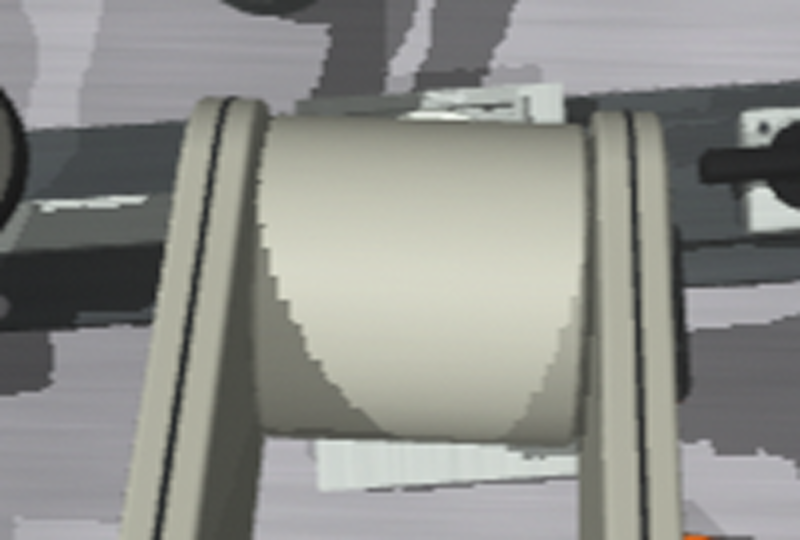

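The lid looks round, and two views triangulate it at about 93–96 mm. To rule out a slight tilt on the near rim, I'll touch the near part of the lid gently with closed fingers.

```bash
python3 -m crank '[[[0,0,-0.02],[0,0,0],0],[[0,0,-0.02],[0,0,0],0],[[0.02,0,-0.018],[0,0,0],0],[[0.02,0,0],[0,0,0],0],[[0.02,0,0],[0,0,0],0],[[0.01,0,0],[0,0,0],0],[[0,0,0],[0,0,0],0],[[0,0,0],[0,0,0],0]]'; python3 -m crank '[[[0.005,0,0],[0,0,0],0],[[0.004,0,0],[0,0,0],0],[[0.002,0,0],[0,0,0],0],[[0.001,0,0],[0,0,0],0],[[0.001,0,0],[0,0,0],0],[[0,0,0],[0,0,0],0],[[0,0,0],[0,0,0],0],[[0,0,0],[0,0,0],0]]'
```

```text
t: 7.93
ee_pos: [571.9, 15.0, 109.6]
orientation: [2.171, 0.103, -2.175]
ft_force: [0.1, 0.2, 0.4]
width: 37.9
t: 8.6
ee_pos: [574.5, 14.9, 99.7]
orientation: [2.179, 0.103, -2.167]
ft_force: [0.7, -0.6, 12.6]
width: 0.8
```

Contact came at about 99.7 mm with 12 N, so the near side is still up at the old height and the pot isn't seated. I'll lift, go behind the pot, and push it gently towards rail +x.

```bash
python3 -m crank '[[[-0.015,0,0],[0,0,0],0],[[-0.015,0,0.02],[0,0,0],0],[[0,0,0.025],[0,0,0],0],[[0.02,0,0.01],[0,0,0],0],[[0.02,0,0],[0,0,0],0],[[0.02,0,0],[0,0,0],0],[[0,0,0],[0,0,0],0],[[0,0,0],[0,0,0],0]]'; python3 - <<'E'
from h import *
plan([535,10.5,66],-np.pi/2+.096)
o,R,p=state()
d=vision.get_image("wrist"); cv2.imwrite("pics/w6.png",d["img"])
E
```

```text
t: 9.27
ee_pos: [516.8, 9.8, 67.1]
orientation: [2.171, 0.103, -2.174]
ft_force: [0.7, 0.2, 0.3]
width: 0.4
t 9.27 pos [516.8473   9.7904  67.051 ] yaw -1.4760455431806605 q [-0.0041  0.5101  1.957   0.      0.6759  1.4719] w 0.3545763428258573 F [0.657  0.2085 0.2807]
shift [ 0.001   0.001  -0.0181] shift in target axes [ 0.0011  0.001  -0.0181] turn [-0.0012  0.0014  0.0002]
```

View pics/w6.png

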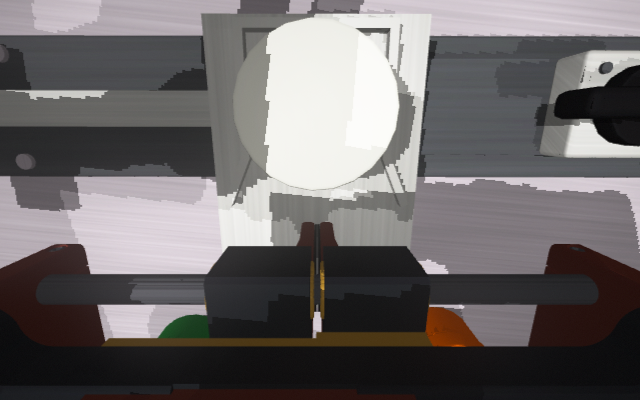

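Closed fingers at (317,235) point at the lid's centre (317,103). Pushing now.

```bash
python3 -m crank '[[[0,0,-0.01],[0,0,0],0],[[0,0,-0.01],[0,0,0],0],[[0,0,-0.004],[0,0,0],0],[[0,0,-0.002],[0,0,0],0],[[0,0,-0.002],[0,0,0],0],[[0,0,0],[0,0,0],0],[[0,0,0],[0,0,0],0],[[0,0,0],[0,0,0],0]]';python3 -m crank '[[[0,0,-0.001],[0,0,0],0],[[0,0,-0.001],[0,0,0],0],[[0,0,0],[0,0,0],0],[[0,0,0],[0,0,0],0],[[0,0,0],[0,0,0],0],[[0,0,0],[0,0,0],0],[[0,0,0],[0,0,0],0],[[0,0,0],[0,0,0],0]]'
```

```text
t: 9.98
ee_pos: [544.7, 12.4, 67.0]
orientation: [2.172, 0.103, -2.174]
ft_force: [-0.0, -0.3, 0.4]
width: 0.9
t: 10.65
ee_pos: [547.1, 12.6, 67.2]
orientation: [2.173, 0.103, -2.173]
ft_force: [0.2, -0.8, -0.9]
width: 0.5
```

```bash
python3 -m crank '[[[0,0,-0.001],[0,0,0],0],[[0,0,-0.001],[0,0,0],0],[[0,0,-0.001],[0,0,0],0],[[0,0,0],[0,0,0],0],[[0,0,0],[0,0,0],0],[[0,0,0],[0,0,0],0],[[0,0,0],[0,0,0],0],[[0,0,0],[0,0,0],0]]'; python3 - <<'E'
from h import *
o,R,p=state()
d=vision.get_image("wrist"); cv2.imwrite("pics/w7.png",d["img"]);np.savez("w7.npz",R=R,p=p,K=d["mtx"],H=d["hand_eye"])
E
```

```text
t: 11.32
ee_pos: [550.1, 12.9, 67.2]
orientation: [2.173, 0.103, -2.173]
ft_force: [-0.8, 0.6, -0.6]
width: 0.4
```

View pics/w7.png

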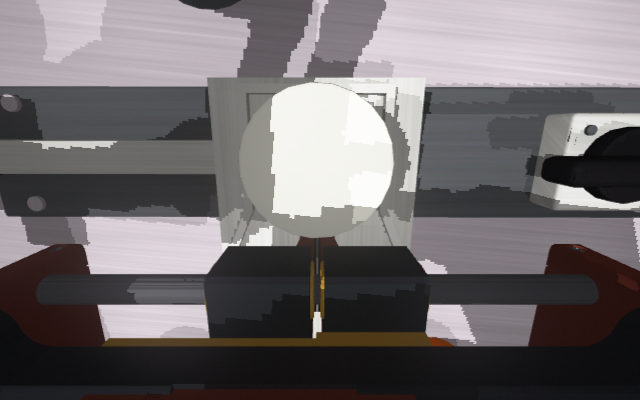

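```bash
python3 - <<'E'
from h import *
for z in (90,93,96,100):
    l,r,t,b=[wbp("w7.npz",p,z) for p in [(239.3,160),(394,160),(316.5,82),(316.5,238)]]
    print(z,(l+r+t+b)/4,np.linalg.norm(l-r),np.linalg.norm(t-b))
for p in [(213,84),(426,84)]: print(wbp("w7.npz",p,50))
d=vision.get_image("scene"); cv2.imwrite("pics/s7.png",cv2.resize(d["img"][190:260,300:400],None,fx=8,fy=8,interpolation=cv2.INTER_CUBIC))
E
```

```text
90 [599.3453  17.0534  90.    ] 76.67176626085488 77.4654573879801
93 [599.7155  17.0878  93.    ] 75.02097190795529 75.79757433483914
96 [600.0858  17.1221  96.    ] 73.3701775550557 74.1296912816984
100 [600.5794  17.1679 100.    ] 71.16911841785624 71.90584721084367
[635.4113  82.6479  50.    ]
[647.3735 -44.1438  50.    ]
```

View pics/s7.png

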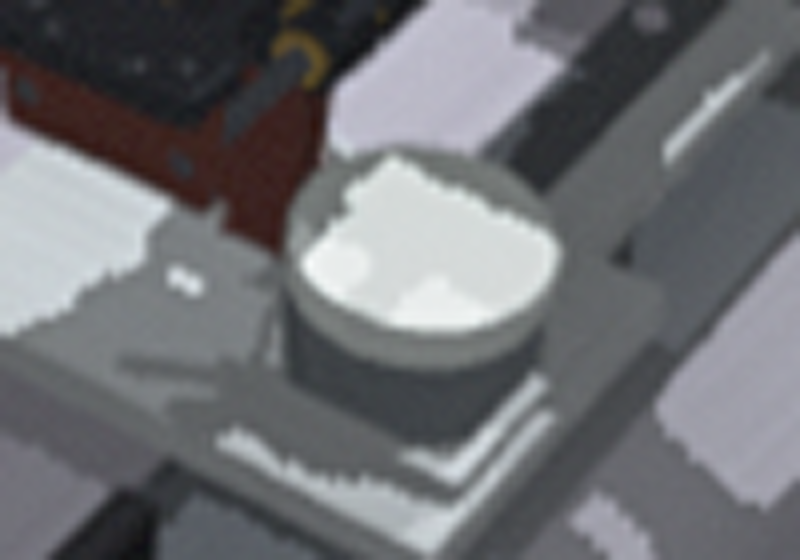

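The lid's apparent size now matches about 93 mm, but I'll confirm by touch on the near side and then the far side.

```bash
python3 -m crank '[[[0,0,0.02],[0,0,0],0],[[-0.02,0,0],[0,0,0],0],[[-0.02,0,0],[0,0,0],0],[[-0.005,0,-0.015],[0,0,0],0],[[0,0,-0.015],[0,0,0],0],[[0,0,-0.015],[0,0,0],0],[[0.008,0,0],[0,0,0],0],[[0,0,0],[0,0,0],0]]';python3 -m crank '[[[0.004,0,0],[0,0,0],0],[[0.001,0,0],[0,0,0],0],[[0.001,0,0],[0,0,0],0],[[0.001,0,0],[0,0,0],0],[[0,0,0],[0,0,0],0],[[0,0,0],[0,0,0],0],[[0,0,0],[0,0,0],0],[[0,0,0],[0,0,0],0]]'
```

```text
t: 12.08
ee_pos: [574.5, 15.3, 102.9]
orientation: [2.172, 0.103, -2.174]
ft_force: [-0.5, 0.2, -0.8]
width: 0.7
t: 12.75
ee_pos: [575.1, 15.3, 97.3]
orientation: [2.173, 0.103, -2.172]
ft_force: [0.1, 0.0, 0.7]
width: 0.3
```

```bash
python3 -m crank '[[[0.001,0,0],[0,0,0],0],[[0.001,0,0],[0,0,0],0],[[0,0,0],[0,0,0],0],[[0.001,0,0],[0,0,0],0],[[0,0,0],[0,0,0],0],[[0.001,0,0],[0,0,0],0],[[0,0,0],[0,0,0],0],[[0,0,0],[0,0,0],0]]'
```

```text
t: 13.42
ee_pos: [575.0, 15.3, 93.4]
orientation: [2.173, 0.103, -2.173]
ft_force: [-0.5, 1.0, 3.2]
width: 0.5
```

Near side is in contact at 93.4 mm, which is seated. Now the far side.

```bash
python3 -m crank '[[[-0.01,0,0],[0,0,0],0],[[0,0,-0.015],[0,0,0],0],[[0,0,-0.015],[0,0,0],0],[[0,0,-0.012],[0,0,0],0],[[0.008,0,0],[0,0,0],0],[[0.001,0,0],[0,0,0],0],[[0.001,0,0],[0,0,0],0],[[0,0,0],[0,0,0],0]]';python3 -m crank '[[[0,0,0],[0,0,0],0],[[0.0005,0,0],[0,0,0],0],[[0,0,0],[0,0,0],0],[[0,0,0],[0,0,0],0],[[0,0,0],[0,0,0],0],[[0,0,0],[0,0,0],0],[[0,0,0],[0,0,0],0],[[0,0,0],[0,0,0],0]]'
```

```text
t: 14.08
ee_pos: [616.4, 19.3, 93.4]
orientation: [2.173, 0.103, -2.173]
ft_force: [1.0, 1.1, 2.4]
width: 0.3
t: 14.75
ee_pos: [616.5, 19.3, 93.3]
orientation: [2.173, 0.103, -2.173]
ft_force: [-0.9, 0.9, 7.2]
width: 0.8
```

The lid is level at 93.4 mm on both sides, so the pot is seated. Now the knob.

```bash
python3 -m crank '[[[-0.03,0,0],[0,0,0],0.04],[[-0.03,0.02,0],[0,0,0],0.04],[[-0.02,0.03,0.003],[0,0,0],0.04],[[0,0.03,0.003],[0,0,0],0.04],[[0,0.03,0.003],[0,0,0],0.04],[[0,0.03,0.003],[0,0,0],0.04],[[0,0.03,0.005],[-0.12,0,0],0.04],[[0,0,0],[-0.12,0,0],0.04]]';python3 -m crank '[[[0,0,0],[-0.12,0,0],0.04],[[0,0,0],[-0.12,0,0],0.04],[[0,0,0],[-0.12,0,0],0.04],[[0,0,0],[-0.12,0,0],0.04],[[0,0,0],[-0.12,0,0],0.04],[[0,0,0],[-0.12,0,0],0.04],[[0,0,0],[-0.12,0,0],0.04],[[0,0,0],[-0.12,0,0],0.04]]';python3 -m crank '[[[0,0,0],[-0.12,0,0],0.04],[[0,0,0],[-0.12,0,0],0.04],[[0,0,0],[-0.12,0,0],0.04],[[0,0,0],[0,0,0],0.04],[[0,0,0],[0,0,0],0.04],[[0,0,0],[0,0,0],0.04],[[0,0,0],[0,0,0],0.04],[[0,0,0],[0,0,0],0.04]]'; python3 - <<'E'
from h import *
plan([612.2,-161.8,120],.096)
o,R,p=state()
d=vision.get_image("wrist"); cv2.imwrite("pics/w8.png",d["img"]);np.savez("w8.npz",R=R,p=p,K=d["mtx"],H=d["hand_eye"])
E
```

```text
t: 15.42
ee_pos: [614.5, -156.1, 172.2]
orientation: [2.037, 0.346, -2.04]
ft_force: [0.3, 0.6, -1.0]
width: 39.8
t: 16.08
ee_pos: [614.7, -151.3, 172.0]
orientation: [1.404, 1.071, -1.407]
ft_force: [0.6, -0.3, 0.6]
width: 40.0
t: 16.75
ee_pos: [615.8, -151.5, 172.6]
orientation: [1.148, 1.247, -1.148]
ft_force: [0.3, -1.2, 0.1]
width: 39.9
t 16.75 pos [ 615.801  -151.5425  172.602 ] yaw 0.08245006994995871 q [-0.2601  0.4938  1.6444  0.      1.0036 -0.3425] w 39.895256062311766 F [ 0.2677 -1.1659  0.1444]
shift [ 0.0526 -0.0044  0.0099] shift in target axes [ 0.0526 -0.0046  0.0099] turn [-0.0135 -0.0001  0.0003]
```

View pics/w8.png

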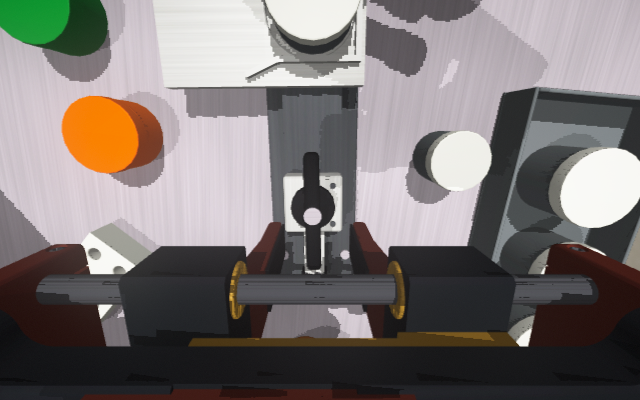

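The knob cap is at (313,215), with the bar running from (311,152) to (314,269), close to the fingers' centre plane (about 319).

```bash
python3 - <<'E'
from h import *
print(wbp("w8.npz",(313,215.5),97)); a=wbp("w8.npz",(311.3,153),96);b=wbp("w8.npz",(314,268),96);print(a,b,(a+b)/2,np.linalg.norm(a-b),np.arctan2(-(a-b)[0],(a-b)[1]))
E
```

```text
[ 612.6426 -161.7166   97.    ]
[ 606.8973 -107.0052   96.    ] [ 617.6324 -213.4809   96.    ] [ 612.2649 -160.2431   96.    ] 107.01544749330795 0.10048187638433982
```

```bash
python3 -m crank '[[[0,-0.002,0.005],[-0.015,0,0],0.04],[[0.01,-0.0025,0.005],[0,0,0],0.04],[[0.025,0,0],[0,0,0],0.04],[[0.025,0,0],[0,0,0],0.04],[[0.02,0,0],[0,0,0],0.04],[[0.01,0,0],[0,0,0],0.04],[[0.005,0,0],[0,0,0],0.04],[[0,0,0],[0,0,0],0.04]]'; python3 - <<'E'
from h import *
plan([612.3,-161.6,76],.098)
E
```

```text
t: 17.47
ee_pos: [611.7, -162.1, 76.5]
orientation: [1.136, 1.256, -1.137]
ft_force: [-0.8, 0.6, -0.1]
width: 40.0
t 17.47 pos [ 611.7336 -162.0882   76.4864] yaw 0.09872461836191426 q [-0.2778  0.6209  1.6902 -0.      0.8324 -0.3765] w 40.04772584322465 F [-0.8101  0.6049 -0.0689]
shift [ 0.0005  0.0006 -0.0004] shift in target axes [ 0.0005  0.0006 -0.0004] turn [ 0.0007 -0.0007  0.0018]
```

Aligned. Closing on the bar.

```bash
python3 -m crank '[[[0,0,0],[0,0,0],0.01],[[0,0,0],[0,0,0],0.01],[[0,0,0],[0,0,0],0.01],[[0,0,0],[0,0,0],0.01],[[0,0,0],[0,0,0],0.01],[[0,0,0],[0,0,0],0.01],[[0,0,0],[0,0,0],0.01],[[0,0,0],[0,0,0],0.01]]'
```

```text
t: 18.13
ee_pos: [612.6, -162.1, 78.6]
orientation: [1.136, 1.254, -1.136]
ft_force: [-1.7, 0.1, 6.6]
width: 13.5
```

```bash
python3 -m crank '[[[-0.001,0,0],[-0.1,0,0],0.01],[[0,0,0],[-0.1,0,0],0.01],[[0,0,0],[-0.1,0,0],0.01],[[0,0,0],[-0.1,0,0],0.01],[[0,0,0],[-0.1,0,0],0.01],[[0,0,0],[-0.1,0,0],0.01],[[0,0,0],[-0.1,0,0],0.01],[[0,0,0],[0,0,0],0.01]]'
```

```text
t: 18.8
ee_pos: [613.0, -161.9, 78.7]
orientation: [0.601, 1.485, -0.6]
ft_force: [2.2, -0.4, -2.9]
width: 13.6
```

```bash
python3 -m crank '[[[0,0,0],[-0.1,0,0],0.01],[[0,0,0],[-0.1,0,0],0.01],[[0,0,0],[-0.1,0,0],0.01],[[0,0,0],[-0.1,0,0],0.01],[[0,0,0],[-0.1,0,0],0.01],[[0,0,0],[-0.1,0,0],0.01],[[0,0,0],[-0.1,0,0],0.01],[[0,0,0],[-0.05,0,0],0.01]]'; python3 - <<'E'
from h import *
plan([612.3,-161.6,76],.098+1.5); print(ctrl.get_obs()["moment"])
E
```

```text
t: 19.47
ee_pos: [613.1, -161.4, 78.7]
orientation: [0.017, 1.569, -0.016]
ft_force: [3.4, 2.4, -3.6]
width: 14.0
t 19.47 pos [ 613.146  -161.3914   78.6856] yaw 1.550347622664054 q [-0.2766  0.618   1.6891  0.0013  0.8333 -1.8279] w 13.961204191135126 F [ 3.384   2.3694 -3.6453]
shift [ 0.0027 -0.0002 -0.0008] shift in target axes [ 0.0027 -0.0002 -0.0009] turn [-0.0477  0.0015 -0.0006]
[ 0.5602 -0.6887 -0.0712]
```

```bash
python3 -m crank '[[[0,0,0],[-0.05,0,0],0.01],[[0,0,0],[-0.04,0,0],0.01],[[0,0,0],[0,0,0],0.01],[[0,0,0],[0,0,0],0.01],[[0,0,0],[0,0,0],0.01],[[0,0,0],[0,0,0],0.01],[[0,0,0],[0,0,0],0.01],[[0,0,0],[0,0,0],0.01]]'; python3 - <<'E'
from h import *
plan([612.3,-161.6,76],.098+1.5)
d=vision.get_image("scene"); cv2.imwrite("pics/s9.png",cv2.resize(d["img"][120:360,200:500],None,fx=2.5,fy=2.5,interpolation=cv2.INTER_CUBIC))
E
```

```text
t: 20.13
ee_pos: [613.1, -161.4, 78.7]
orientation: [-0.05, 1.569, 0.051]
ft_force: [5.0, 3.9, -3.1]
width: 13.7
t 20.13 pos [ 613.1484 -161.3742   78.714 ] yaw 1.63514955083754 q [-0.2766  0.6179  1.689   0.0013  0.8334 -1.9126] w 13.720799797402067 F [ 5.0447  3.9348 -3.0972]
shift [ 0.0027 -0.0002 -0.0009] shift in target axes [ 0.0027 -0.0002 -0.0009] turn [ 0.0371  0.0015 -0.0005]
```

View pics/s9.png

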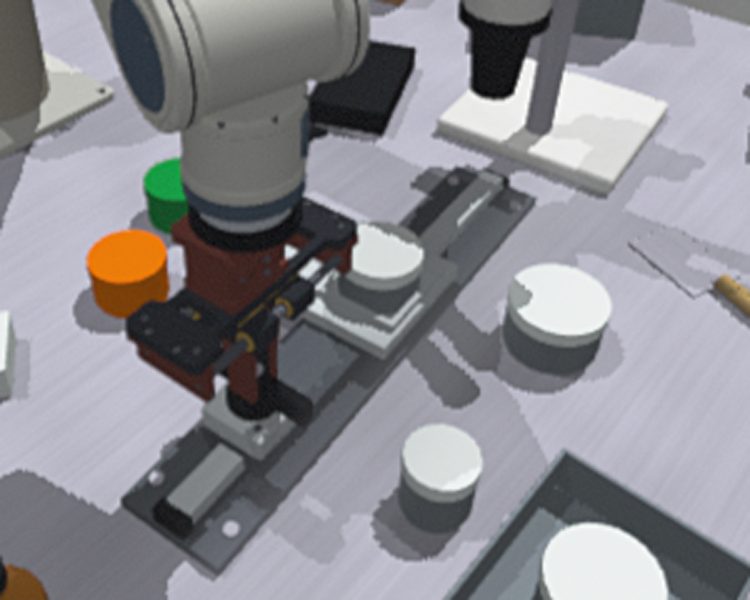

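The bar now lies across the rail (tool turned about 1.54 rad), so the carriage is free. Computing the slide distance, with the lens constrained to the rail's mid-plane.

```bash
python3 - <<'E'
from h import *
th=.098; ry=np.array([-np.sin(th),np.cos(th),0]); p0=np.array([595,17.2,160.])
for s in range(180,216,4): print(s,pj("scene",[p0+s*ry,p0+s*ry+[22*np.cos(th),22*np.sin(th),0]]).ravel())
R,_=cv2.Rodrigues(load("scene")["rvec"]); print(-R.T@np.array(load("scene")["tvec"]).ravel())
i=cv2.imread("pics/scene0.png"); cv2.imwrite("pics/s0l.png",cv2.resize(i[115:175,370:430],None,fx=9,fy=9,interpolation=cv2.INTER_CUBIC))
E
```

```text
180 [391.1687 157.3428 399.4396 160.2631]
184 [391.9343 156.6327 400.1902 159.5365]
188 [392.6956 155.9266 400.9364 158.8142]
192 [393.4525 155.2245 401.6784 158.0959]
196 [394.2053 154.5264 402.4162 157.3817]
200 [394.9538 153.8321 403.1498 156.6716]
204 [395.6981 153.1418 403.8792 155.9655]
208 [396.4382 152.4553 404.6045 155.2634]
212 [397.1743 151.7726 405.3257 154.5652]
[ 947.9647 -486.2281  632.2653]
```

View pics/s0l.png

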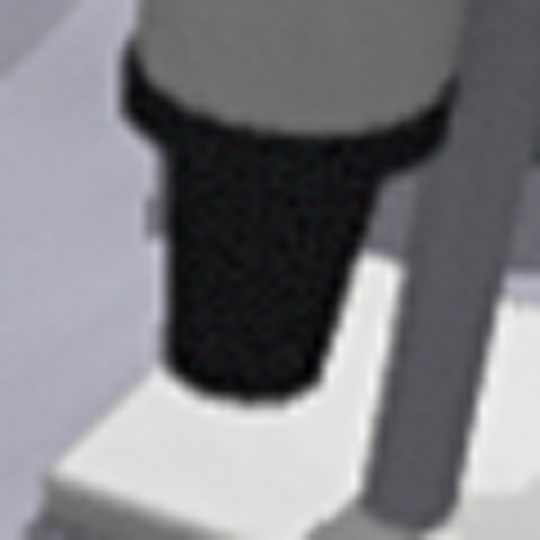

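The scene camera's lens position is off the rail line by about 8 mm, so I'll slide roughly first and then measure the lens and pot together with the wrist camera. Sliding towards the microscope in two calls.

```bash
python3 -m crank '[[[0,0.003,-0.0001],[0,0,0],0.01],[[0,0.006,-0.0002],[0,0,0],0.01],[[0,0.009,-0.0003],[0,0,0],0.01],[[0,0.01,-0.0003],[0,0,0],0.01],[[0,0.01,-0.0003],[0,0,0],0.01],[[0,0.01,-0.0003],[0,0,0],0.01],[[0,0.008,-0.0003],[0,0,0],0.01],[[0,0.004,-0.0002],[0,0,0],0.01]]'; python3 - <<'E'
from h import *
plan([612.3,-161.6,76],.098+1.5)
E
```

```text
t: 20.9
ee_pos: [607.7, -102.9, 78.8]
orientation: [-0.053, 1.567, 0.05]
ft_force: [7.1, -6.7, -7.5]
width: 13.7
t 20.9 pos [ 607.701  -102.8709   78.7805] yaw 1.6364748440643178 q [-0.1862  0.5967  1.7325 -0.0021  0.8088 -1.8213] w 13.736569074975785 F [ 7.0641 -6.6946 -7.4585]
shift [ 0.0029 -0.0589  0.0007] shift in target axes [ 0.0028 -0.0588  0.003 ] turn [0.0385 0.0032 0.0023]
```

```bash
python3 -m crank '[[[0,0.005,0.0005],[0,0,0],0.01],[[0,0.009,0.0002],[0,0,0],0.01],[[0,0.01,-0.0003],[0,0,0],0.01],[[0,0.01,-0.0003],[0,0,0],0.01],[[0,0.01,-0.0003],[0,0,0],0.01],[[0,0.01,-0.0003],[0,0,0],0.01],[[0,0.01,-0.0003],[0,0,0],0.01],[[0,0.01,-0.0003],[0,0,0],0.01]]'; python3 -m crank '[[[0,0.01,-0.0003],[0,0,0],0.01],[[0,0.01,-0.0003],[0,0,0],0.01],[[0,0.01,-0.0003],[0,0,0],0.01],[[0,0.01,-0.0003],[0,0,0],0.01],[[0,0.01,-0.0003],[0,0,0],0.01],[[0,0.005,-0.0001],[0,0,0],0.01],[[0,0,0],[0,0,0],0.01],[[0,0,0],[0,0,0],0.01]]';python3 - <<'E'
from h import *
plan([612.3,-161.6,76],.098+1.5)
d=vision.get_image("scene"); cv2.imwrite("pics/s10.png",d["img"])
E
```

```text
t: 21.57
ee_pos: [600.9, -29.6, 78.7]
orientation: [-0.053, 1.568, 0.049]
ft_force: [4.2, -6.6, -5.3]
width: 13.4
t: 22.23
ee_pos: [595.6, 26.4, 78.7]
orientation: [-0.052, 1.568, 0.052]
ft_force: [4.7, 1.0, -6.7]
width: 13.6
t 22.23 pos [595.6197  26.4442  78.7003] yaw 1.6366133528125146 q [ 0.0244  0.5747  1.778   0.      0.7871 -1.6123] w 13.64066309277972 F [ 4.7427  1.0439 -6.7404]
shift [ 0.0027 -0.1887  0.0043] shift in target axes [ 0.0027 -0.1884  0.0116] turn [0.0386 0.0017 0.    ]
```

View pics/s10.png

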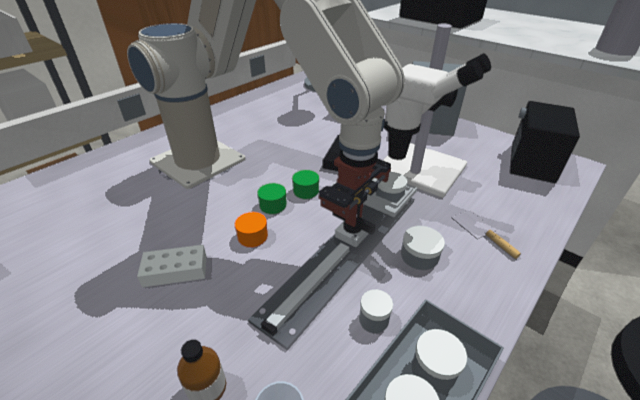

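Slid 188.6 mm with about 7 N of drag. I'll release the bar, lift, and go to the robot side for a wrist-camera look at the lens and pot together.

```bash
python3 -m crank '[[[0,0,0],[0,0,0],0.05],[[0,0,0],[0,0,0],0.05],[[0,0,0],[0,0,0],0.05],[[0,0,0],[0,0,0],0.05],[[-0.03,0,0],[0,0,0],0.05],[[-0.035,0,0],[0,0,0],0.05],[[-0.035,0,-0.03],[0,0,0],0.05],[[-0.035,0,-0.03],[0,0,0],0.05]]'; python3 -m crank '[[[0,0,-0.03],[0,0,0],0.05],[[0,0,-0.03],[0,0,0],0.05],[[0,0,-0.03],[0,0,0],0.05],[[0,0,-0.03],[0,0,0],0.05],[[0,0,-0.03],[0.12,0,0],0.05],[[0,0,0],[0.12,0,0],0.05],[[0,0,0],[0.12,0,0],0.05],[[0,0,0],[0.12,0,0],0.05]]'; python3 -m crank '[[[0,0,0],[0.12,0,0],0.05],[[0,0,0],[0.12,0,0],0.05],[[0,0,0],[0.12,0,0],0.05],[[0,0,0],[0.12,0,0],0.05],[[0,0,0],[0.12,0,0],0.05],[[0,0,0],[0.12,0,0],0.05],[[0,0,0],[0.12,0,0],0.05],[[0,0,0],[0.12,0,0],0.05]]'; python3 -m crank '[[[0,0,0],[0.12,0,0],0.05],[[0,0,0],[0.12,0,0],0.05],[[0,0,0],[0.12,0,0],0.05],[[0,0,0],[0.12,0,0],0.05],[[0,0,0],[0.12,0,0],0.05],[[0,0,0],[0.12,0,0],0.05],[[0,0,0],[0.12,0,0],0.05],[[0,0,0],[0.12,0,0],0.05]]'; python3 - <<'E'
from h import *
plan([370,190,230],-np.pi/2+.098)
E
```

```text
t: 22.95
ee_pos: [540.6, 22.5, 208.2]
orientation: [-0.053, 1.57, 0.053]
ft_force: [0.6, 0.3, 0.7]
width: 49.8
t: 23.62
ee_pos: [390.4, 12.2, 207.3]
orientation: [0.328, 1.545, -0.328]
ft_force: [-0.3, -1.0, -0.2]
width: 50.3
t: 24.28
ee_pos: [390.7, 12.3, 207.1]
orientation: [1.066, 1.294, -1.066]
ft_force: [0.7, -0.1, 0.5]
width: 49.7
t: 24.95
ee_pos: [390.8, 12.3, 207.1]
orientation: [1.748, 0.743, -1.748]
ft_force: [-0.0, 0.2, 0.4]
width: 50.0
t 24.95 pos [390.7805  12.2776 207.066 ] yaw -0.7673890610380163 q [ 0.001   0.0941  2.1301 -0.0001  0.9176  0.7684] w 49.9503076856165 F [-0.0371  0.1922  0.3566]
shift [-0.0229 -0.1383 -0.1135] shift in target axes [-0.0229 -0.1789  0.0033] turn [0.7054 0.0002 0.    ]
```

```bash
python3 -m crank '[[[-0.01,-0.02,-0.017],[0.12,0,0],0.05],[[-0.01,0,0],[0.12,0,0],0.05],[[0,0,0],[0.12,0,0],0.05],[[0,0,0],[0.12,0,0],0.05],[[0,0,0],[0.12,0,0],0.05],[[0,0,0],[0.105,0,0],0.05],[[0,-0.025,0],[0,0,0],0.05],[[0,-0.025,0],[0,0,0],0.05]]';python3 -m crank '[[[0,-0.025,0],[0,0,0],0.05],[[0,-0.025,0],[0,0,0],0.05],[[0,-0.025,0],[0,0,0],0.05],[[0,-0.02,0],[0,0,0],0.05],[[0,-0.01,0],[0,0,0],0.05],[[0,0,0],[0,0,0],0.05],[[0,0,0],[0,0,0],0.05],[[0,0,0],[0,0,0],0.05]]'; python3 - <<'E'
from h import *
plan([370,190,230],-np.pi/2+.098)
o,R,p=state()
d=vision.get_image("wrist"); cv2.imwrite("pics/w10.png",d["img"]);np.savez("w10.npz",R=R,p=p,K=d["mtx"],H=d["hand_eye"])
E
```

```text
t: 25.62
ee_pos: [382.8, 87.4, 226.9]
orientation: [2.168, 0.112, -2.168]
ft_force: [0.4, -0.1, 0.2]
width: 50.1
t: 26.28
ee_pos: [371.6, 191.2, 226.6]
orientation: [2.166, 0.115, -2.167]
ft_force: [-0.1, 0.2, 0.0]
width: 50.1
t 26.28 pos [371.6291 191.1853 226.6443] yaw -1.4638869521968263 q [ 0.4469  0.1065  2.0594 -0.0004  0.9762  1.911 ] w 50.09290636700387 F [-0.1204  0.1813  0.0092]
shift [-0.0034  0.001   0.0017] shift in target axes [-0.0034  0.001   0.0017] turn [ 0.0089  0.0004 -0.0005]
```

View pics/w10.png

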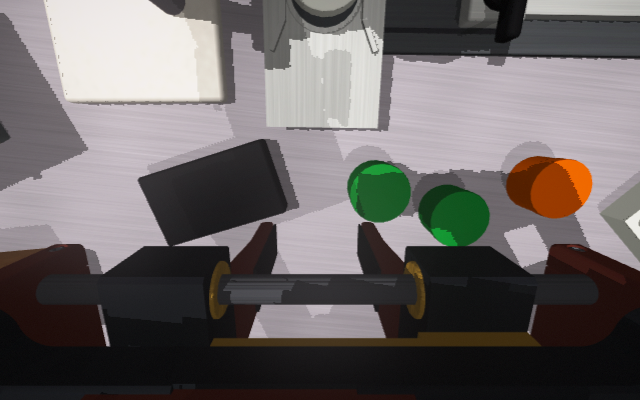

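The plate is seen but the lens is above the frame, so I'll pitch the tool up by 0.44 rad to bring it in.

```bash
python3 -m crank '[[[0,0,0],[0,0.11,0],0.05],[[0,0,0],[0,0.11,0],0.05],[[0,0,0],[0,0.11,0],0.05],[[0,0,0],[0,0.11,0],0.05],[[0,0,0],[0,0,0],0.05],[[0,0,0],[0,0,0],0.05],[[0,0,0],[0,0,0],0.05],[[0,0,0],[0,0,0],0.05]]'; python3 - <<'E'
from h import *
o,R,p=state(); print(o["qpos"])
d=vision.get_image("wrist"); cv2.imwrite("pics/w11.png",d["img"]);np.savez("w11.npz",R=R,p=p,K=d["mtx"],H=d["hand_eye"])
E
```

```text
t: 27.0
ee_pos: [373.4, 192.2, 227.4]
orientation: [2.597, 0.137, -1.659]
ft_force: [-0.8, 0.2, 0.6]
width: 49.6
[ 0.5924 -0.0438  2.2989 -0.3979  0.533   2.3657]
```

View pics/w11.png

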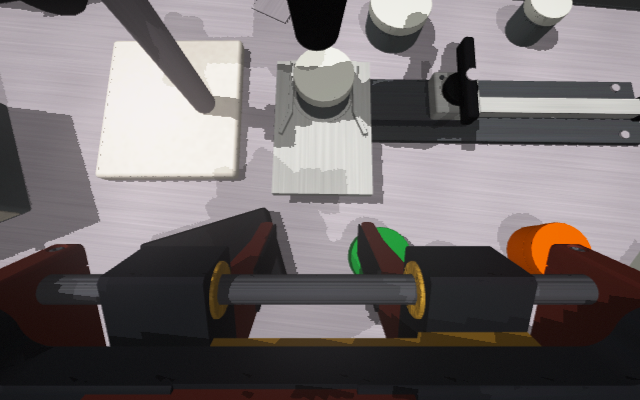

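Now the lens cone tip is visible at about (317,48), just left of the pot lid at (324,78). Zooming in.

```bash
python3 - <<'E'
import cv2
i=cv2.imread("pics/w11.png"); cv2.imwrite("pics/w11a.png",cv2.resize(i[0:120,260:390],None,fx=5,fy=5,interpolation=cv2.INTER_CUBIC))
E
```

```text
(no output)
```

View pics/w11a.png

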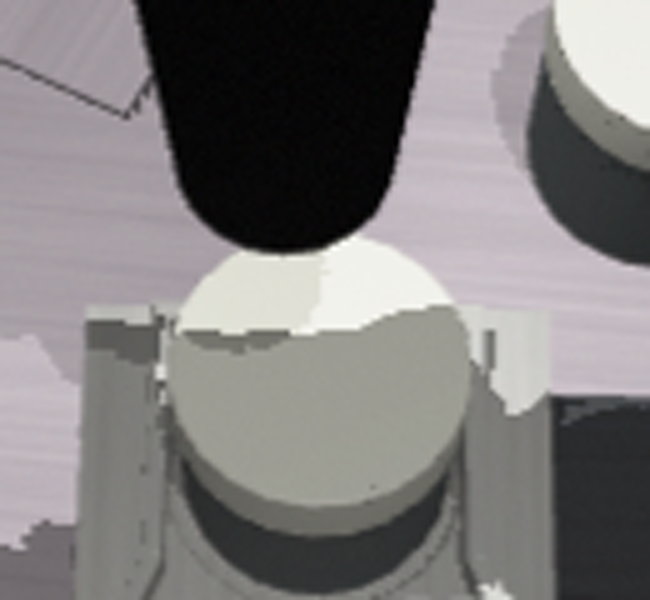

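```bash
python3 - <<'E'
from h import *
from scipy.optimize import least_squares
W=lambda p,z: wbp("w11.npz",(260+(p[0]-2)/5,(p[1]-2)/5),z)
def circ(pts,z,R=None):
    P=np.array([W(p,z)[:2] for p in pts])
    if R: f=lambda c:np.hypot(*(P-c[:2]).T)-R; s=least_squares(f,P.mean(0))
    else: f=lambda c:np.hypot(*(P-c[:2]).T)-c[2]; s=least_squares(f,[*P.mean(0),30])
    return s.x,s.fun
L=[(190,210),(210,232),(240,247),(285,254),(330,246),(360,229),(380,205)]
l,_=circ(L,160,22); print("lens",circ(L,160,22)); print(circ(L,160))
lid=[(165,365),(471,360),(318,507),(350,235),(195,447),(440,450)]
q,_=circ(lid,93,38); print("lid",circ(lid,93,38),circ(lid,93))
a=[W((86,310),50),W((78,560),50)];b=[W((548,310),50),W((555,560),50)]; print("plate edges",a,b)
ry=np.array([-np.sin(.098),np.cos(.098)]); rx=np.array([ry[1],-ry[0]])
print("lens rail",l@rx,l@ry,"lid",q@rx,q@ry,"plate mid y",np.mean([v[:2]@ry for v in a+b]))
k=np.array([595,17.2]); print("pocket nominal+188.6", k@rx,k@ry+188.6)
E
```

```text
lens (array([578.6006, 213.5173]), array([-0.0578,  0.2087, -0.0448, -0.1968,  0.0206,  0.1605, -0.052 ]))
(array([578.7347, 213.5353,  22.1096]), array([-0.0959,  0.2001, -0.031 , -0.1711,  0.0356,  0.1529, -0.0907]))
lid (array([580.0205, 205.1795]), array([-0.4953, -0.3904, -0.1097, -1.0411, -0.8341, -0.6911])) (array([579.7306, 205.0862,  37.3455]), array([ 0.2225,  0.2136,  0.247 , -0.1095, -0.3055, -0.2681]))
plate edges [array([619.9404, 273.8211,  50.    ]), array([544.3871, 266.0665,  50.    ])] [array([633.6408, 144.4632,  50.    ]), array([558.0099, 137.2016,  50.    ])]
lens rail 596.7155852390351 155.88071037384836 lid 597.3128668446901 147.44398702179004 plate mid y 146.77350760858485
pocket nominal+188.6 593.827999184062 147.50076174606778
```

Relative to the lens, the pocket is 8–9 mm short: lens at rail y 155.9, plate mid 146.8, lid 147.4. I'll go back to the bar by the reverse path.

```bash
python3 -m crank '[[[0,0,0],[0,-0.11,0],0.05],[[0,0,0],[0,-0.11,0],0.05],[[0,0,0],[0,-0.11,0],0.05],[[0,0,0],[0,-0.11,0],0.05],[[0,0.025,0],[0,0,0],0.05],[[0,0.025,0],[0,0,0],0.05],[[0,0.025,0],[0,0,0],0.05],[[0,0.025,0],[0,0,0],0.05]]'; python3 -m crank '[[[0,0.025,0],[0,0,0],0.05],[[0,0.025,0],[-0.12,0,0],0.05],[[0,0,0],[-0.12,0,0],0.05],[[0,0,0],[-0.12,0,0],0.05],[[0,0,0],[-0.12,0,0],0.05],[[0,0,0],[-0.12,0,0],0.05],[[0,0,0],[-0.12,0,0],0.05],[[0,0,0],[-0.12,0,0],0.05]]'; python3 -m crank '[[[0,0,0],[-0.12,0,0],0.05],[[0,0,0],[-0.12,0,0],0.05],[[0,0,0],[-0.12,0,0],0.05],[[0,0,0],[-0.12,0,0],0.05],[[0,0,0],[-0.12,0,0],0.05],[[0,0,0],[-0.12,0,0],0.05],[[0,0,0],[-0.12,0,0],0.05],[[0,0,0],[-0.12,0,0],0.05]]'; python3 -m crank '[[[0,0,0],[-0.12,0,0],0.05],[[0,0,0],[-0.12,0,0],0.05],[[0,0,0],[-0.12,0,0],0.05],[[0,0,0],[-0.12,0,0],0.05],[[0,0,0],[-0.12,0,0],0.05],[[0,0,0],[-0.12,0,0],0.05],[[0,0,0],[-0.12,0,0],0.05],[[0,0,0],[-0.12,0,0],0.05]]'; python3 - <<'E'
from h import *
plan([595.6,26.4,140],1.6366)
E
```

```text
t: 27.72
ee_pos: [383.6, 91.3, 226.9]
orientation: [2.164, 0.116, -2.17]
ft_force: [0.5, -0.6, -0.3]
width: 49.6
t: 28.38
ee_pos: [388.9, 42.5, 227.1]
orientation: [1.647, 0.851, -1.651]
ft_force: [0.8, -0.1, 0.2]
width: 49.9
t: 29.05
ee_pos: [388.9, 42.6, 227.1]
orientation: [0.954, 1.353, -0.956]
ft_force: [-0.6, -0.5, -0.1]
width: 49.9
t: 29.72
ee_pos: [388.9, 42.6, 227.1]
orientation: [0.212, 1.563, -0.212]
ft_force: [-0.6, 0.9, 0.0]
width: 49.6
t 29.72 pos [388.8617  42.6068 227.0857] yaw 1.3009513288412335 q [ 0.0786  0.0625  2.108   0.0002  0.9733 -1.2225] w 49.647462076073616 F [-0.5957  0.9013  0.0425]
shift [0.0866 0.0395 0.2038] shift in target axes [ 0.0871 -0.0298  0.2052] turn [-0.3356 -0.0023  0.0002]
```

```bash
python3 -m crank '[[[0,0,0],[-0.112,0,0],0.05],[[0,0,0],[-0.112,0,0],0.05],[[0,0,0],[-0.112,0,0],0.05],[[0,-0.005,0.03],[0,0,0],0.05],[[0,-0.005,0.03],[0,0,0],0.05],[[0,-0.005,0.03],[0,0,0],0.05],[[0,-0.005,0.03],[0,0,0],0.05],[[0,-0.005,0.03],[0,0,0],0.05]]'; python3 -m crank '[[[0.01,-0.005,0.03],[0,0,0],0.05],[[0.02,0,0.025],[0,0,0],0.05],[[0.03,0,0],[0,0,0],0.05],[[0.027,0,0],[0,0,0],0.05],[[0,0,0],[0,0,0],0.05],[[0,0,0],[0,0,0],0.05],[[0,0,0],[0,0,0],0.05],[[0,0,0],[0,0,0],0.05]]'; python3 - <<'E'
from h import *
plan([595.2,26.4,78],1.6366)
d=vision.get_image("scene"); cv2.imwrite("pics/s12.png",cv2.resize(d["img"][100:300,260:480],None,fx=3,fy=3,interpolation=cv2.INTER_CUBIC))
E
```

```text
t: 30.38
ee_pos: [541.4, 26.2, 226.5]
orientation: [-0.047, 1.573, 0.047]
ft_force: [0.5, -0.1, 1.4]
width: 49.9
t: 31.05
ee_pos: [595.6, 24.7, 141.5]
orientation: [-0.048, 1.569, 0.046]
ft_force: [0.4, -0.1, 0.1]
width: 49.8
t 31.05 pos [595.5611  24.6956 141.4862] yaw 1.6308658814927104 q [ 0.0221  0.4831  1.7519 -0.0016  0.9055 -1.6078] w 49.84970341854169 F [ 0.4379 -0.1493  0.1045]
shift [ 0.0635  0.0018 -0.0003] shift in target axes [ 0.0635  0.0017 -0.0002] turn [-0.0057  0.0011  0.0013]
```

View pics/s12.png

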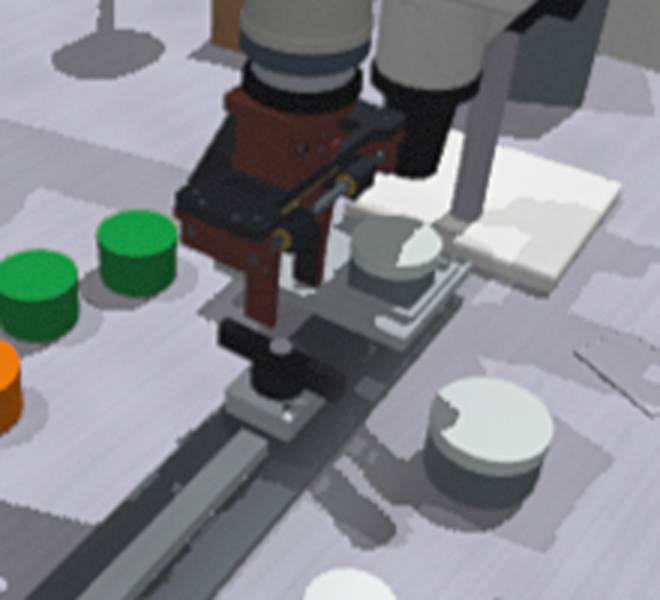

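The bar is still across the rail and the fingers sit above it. Descending and closing.

```bash
python3 -m crank '[[[0.02,0.0017,0],[-0.006,0,0],0.05],[[0.02,0,0],[0,0,0],0.05],[[0.014,0,0],[0,0,0],0.05],[[0.009,0,0],[0,0,0],0.05],[[0,0,0],[0,0,0],0.05],[[0,0,0],[0,0,0],0.01],[[0,0,0],[0,0,0],0.01],[[0,0,0],[0,0,0],0.01]]'; python3 -m crank '[[[0,0,0],[0,0,0],0.01],[[0,0,0],[0,0,0],0.01],[[0,0,0],[0,0,0],0.01],[[0,0,0],[0,0,0],0.01],[[0,0,0],[0,0,0],0.01],[[0,0,0],[0,0,0],0.01],[[0,0,0],[0,0,0],0.01],[[0,0,0],[0,0,0],0.01]]'; python3 - <<'E'
from h import *
plan([594.7,35.2,78],1.6366)
E
```

```text
t: 31.77
ee_pos: [594.9, 26.4, 77.8]
orientation: [-0.053, 1.57, 0.051]
ft_force: [-0.2, 0.1, 0.1]
width: 33.4
t: 32.43
ee_pos: [594.2, 26.4, 76.9]
orientation: [-0.053, 1.571, 0.051]
ft_force: [-2.1, -0.3, 5.4]
width: 13.7
t 32.43 pos [594.2083  26.3665  76.9032] yaw 1.6369428616833934 q [ 0.0252  0.577   1.7796 -0.0023  0.7863 -1.6101] w 13.654631794137314 F [-2.1249 -0.3113  5.3909]
shift [-0.0011  0.0088  0.0011] shift in target axes [-0.0011  0.0088  0.0011] turn [ 0.0003 -0.0014  0.0016]
```

```bash
python3 -m crank '[[[-0.001,0.002,0],[0,0,0],0.01],[[0,0.003,0],[0,0,0],0.01],[[0,0.003,0],[0,0,0],0.01],[[0,0.0013,-0.0002],[0,0,0],0.01],[[0,0,0],[0,0,0],0.01],[[0,0,0],[0,0,0],0.01],[[0,0,0],[0,0,0],0.01],[[0,0,0],[0,0,0],0.01]]'; python3 - <<'E'
from h import *
plan([594.7,35.2,78],1.6366)
E
```

```text
t: 33.1
ee_pos: [593.4, 34.9, 77.0]
orientation: [-0.054, 1.572, 0.05]
ft_force: [2.3, -4.7, -3.4]
width: 13.8
t 33.1 pos [593.3682  34.9071  77.0184] yaw 1.6371554911337796 q [ 0.0401  0.5765  1.7803 -0.0037  0.7864 -1.5944] w 13.83317844945364 F [ 2.287  -4.671  -3.3506]
shift [-0.001   0.0002  0.0013] shift in target axes [-0.001   0.0002  0.0013] turn [ 0.0006 -0.0016  0.0026]
```

Moved 8.6 mm, to within about 0.2 mm of the aim. Tightening now: turning clockwise about 1.54 rad.

```bash
python3 -m crank '[[[0,0,0.0005],[0.1,0,0],0.01],[[0,0,0],[0.1,0,0],0.01],[[0,0,0],[0.1,0,0],0.01],[[0,0,0],[0.1,0,0],0.01],[[0,0,0],[0.1,0,0],0.01],[[0,0,0],[0.1,0,0],0.01],[[0,0,0],[0.1,0,0],0.01],[[0,0,0],[0,0,0],0.01]]'; python3 - <<'E'
from h import *
plan([593.5,34.9,78],.098)
E
```

```text
t: 33.77
ee_pos: [593.6, 35.4, 77.0]
orientation: [0.497, 1.514, -0.501]
ft_force: [1.6, -2.0, -2.7]
width: 13.8
t 33.77 pos [593.5658  35.3696  77.0375] yaw 0.9333850350462728 q [ 0.0405  0.5769  1.7794 -0.0028  0.7874 -0.8909] w 13.808355452373561 F [ 1.5765 -2.0285 -2.7182]
shift [-0.001  -0.0004  0.0002] shift in target axes [-0.001  -0.0001  0.0005] turn [0.8354 0.0008 0.0028]
```

```bash
python3 -m crank '[[[0,0,0],[0.11,0,0],0.01],[[0,0,0],[0.11,0,0],0.01],[[0,0,0],[0.11,0,0],0.01],[[0,0,0],[0.11,0,0],0.01],[[0,0,0],[0.11,0,0],0.01],[[0,0,0],[0.11,0,0],0.01],[[0,0,0],[0.11,0,0],0.01],[[0,0,0],[0,0,0],0.01]]'; python3 - <<'E'
from h import *
plan([593.5,34.9,78],.098); print(ctrl.get_obs()["moment"])
E
```

```text
t: 34.43
ee_pos: [594.0, 35.6, 77.0]
orientation: [1.084, 1.283, -1.088]
ft_force: [3.8, -2.1, -6.0]
width: 13.9
t 34.43 pos [593.9859  35.6409  77.0474] yaw 0.16595555098435225 q [ 0.0408  0.577   1.7791 -0.0023  0.7867 -0.1235] w 13.85598192724087 F [ 3.8349 -2.1244 -6.0306]
shift [-0.001  -0.0006  0.0007] shift in target axes [-0.001  -0.0006  0.0007] turn [0.068  0.0015 0.0013]
[-0.2327 -0.7363 -0.0207]
```

```bash
python3 -m crank '[[[0,0,0],[0.04,0,0],0.01],[[0,0,0],[0.04,0,0],0.01],[[0,0,0],[0,0,0],0.01],[[0,0,0],[0,0,0],0.01],[[0,0,0],[0,0,0],0.01],[[0,0,0],[0,0,0],0.01],[[0,0,0],[0,0,0],0.01],[[0,0,0],[0,0,0],0.01]]'; python3 - <<'E'
from h import *
plan([593.5,34.9,78],.098); print(ctrl.get_obs()["moment"])
E
```

```text
t: 35.1
ee_pos: [594.0, 35.6, 77.1]
orientation: [1.139, 1.251, -1.143]
ft_force: [5.6, -3.0, -9.2]
width: 13.7
t 35.1 pos [594.0202  35.6305  77.0804] yaw 0.09223853564058355 q [ 0.0408  0.577   1.779  -0.0023  0.7867 -0.0498] w 13.696539033781423 F [ 5.6141 -3.0072 -9.1823]
shift [-0.0009 -0.0006  0.0007] shift in target axes [-0.0009 -0.0006  0.0007] turn [-0.0058  0.0016  0.0012]
[-0.2078 -1.0342  0.0125]
```

Tool yaw 0.092 is back at the knob's zero direction. Releasing, lifting and backing away to look.

```bash
python3 -m crank '[[[0,0,0],[0,0,0],0.05],[[0,0,0],[0,0,0],0.05],[[0,0,0],[0,0,0],0.05],[[0,0,0],[0,0,0],0.05],[[-0.02,0,0],[0,0,0],0.05],[[-0.025,0,0],[0,0,0],0.05],[[-0.025,0,0.02],[0,0,0],0.05],[[-0.03,0,0.025],[0,0,0],0.05]]'; python3 -m crank '[[[-0.02,0,0.025],[0,0,0],0.05],[[-0.02,-0.03,0],[0,0,0],0.05],[[0,-0.03,0],[0.12,0,0],0.05],[[0,0,0],[0.12,0,0],0.05],[[0,0,0],[0.12,0,0],0.05],[[0,0,0],[0.12,0,0],0.05],[[0,0,0],[0.12,0,0],0.05],[[0,0,0],[0.12,0,0],0.05]]'; python3 -m crank '[[[0,0,0],[0.12,0,0],0.05],[[0,0,0],[0.12,0,0],0.05],[[0,0,0],[0.12,0,0],0.05],[[0,0,0],[0.12,0,0],0.05],[[0,0,0],[0.12,0,0],0.05],[[0,0,0],[0.12,0,0],0.05],[[0,0,0],[0.12,0,0],0.05],[[0,0,0],[0,0,0],0.05]]'; python3 - <<'E'
from h import *
plan([372,200,227],-np.pi/2+.098)
d=vision.get_image("scene"); cv2.imwrite("pics/s13.png",cv2.resize(d["img"][100:300,260:480],None,fx=3,fy=3,interpolation=cv2.INTER_CUBIC))
E
```

```text
t: 35.77
ee_pos: [596.6, -8.0, 177.8]
orientation: [1.139, 1.253, -1.146]
ft_force: [0.5, -0.0, -0.8]
width: 50.1
t: 36.43
ee_pos: [539.9, -39.0, 218.0]
orientation: [1.659, 0.836, -1.664]
ft_force: [-0.4, -0.7, 0.2]
width: 50.1
t: 37.1
ee_pos: [540.0, -38.9, 217.9]
orientation: [2.17, 0.101, -2.174]
ft_force: [0.8, 0.2, -0.1]
width: 50.0
t 37.1 pos [539.9815 -38.9233 217.8976] yaw -1.4763747427170604 q [-0.0929  0.3078  1.8183 -0.002   1.0172  1.3845] w 50.03779771636877 F [ 0.8171  0.1959 -0.083 ]
shift [-0.0092 -0.2537  0.1447] shift in target axes [-0.0091 -0.2542  0.1438] turn [-0.0036  0.002  -0.0014]
```

View pics/s13.png

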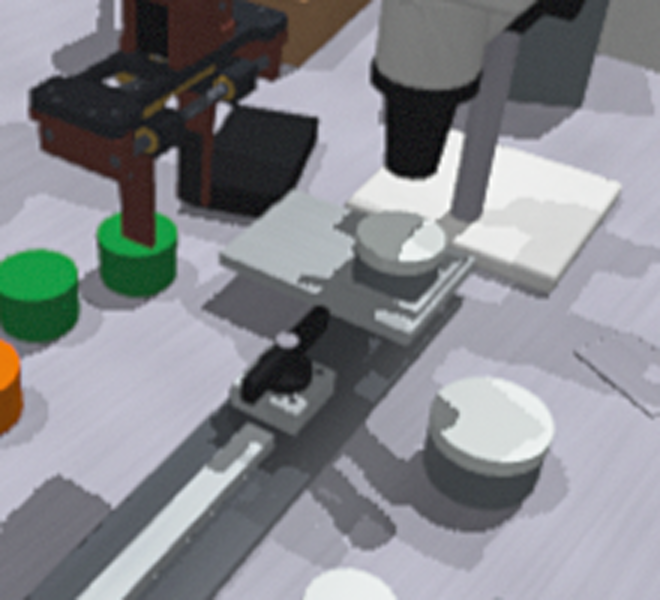

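The bar lies along the rail again. Moving to the robot side for the lens check.

```bash
python3 -m crank '[[[0,0,0.03],[0,0,0],0.05],[[0,0,0.03],[0,0,0],0.05],[[0,0,0.03],[0,0,0],0.05],[[0,-0.02,0.03],[0,0,0],0.05],[[0,-0.03,0.024],[0,0,0],0.05],[[-0.009,-0.03,0],[0,0,0],0.05],[[0,-0.03,0],[0,0,0],0.05],[[0,-0.03,0],[0,0,0],0.05]]'; python3 -m crank '[[[0,-0.03,0],[0,0,0],0.05],[[0,-0.03,0],[0,0,0],0.05],[[0,-0.03,0],[0,0.11,0],0.05],[[0,-0.024,0],[0,0.11,0],0.05],[[0,0,0],[0,0.11,0],0.05],[[0,0,0],[0,0.11,0],0.05],[[0,0,0],[0,0,0],0.05],[[0,0,0],[0,0,0],0.05]]'; python3 - <<'E'
from h import *
o,R,p=state(); print(o["qpos"],p)
d=vision.get_image("wrist"); cv2.imwrite("pics/w14.png",d["img"]);np.savez("w14.npz",R=R,p=p,K=d["mtx"],H=d["hand_eye"])
cv2.imwrite("pics/w14a.png",cv2.resize(d["img"][0:120,260:390],None,fx=5,fy=5,interpolation=cv2.INTER_CUBIC))
E
```

```text
t: 37.82
ee_pos: [382.8, 87.3, 227.6]
orientation: [2.169, 0.109, -2.169]
ft_force: [0.9, -0.8, -0.1]
width: 50.0
t: 38.48
ee_pos: [371.0, 199.4, 226.4]
orientation: [2.59, 0.129, -1.666]
ft_force: [0.6, -0.5, 0.3]
width: 49.6
[ 0.6185 -0.0341  2.2906 -0.4113  0.5482  2.4022] [371.0197 199.4373 226.3538]
```

View pics/w14.png

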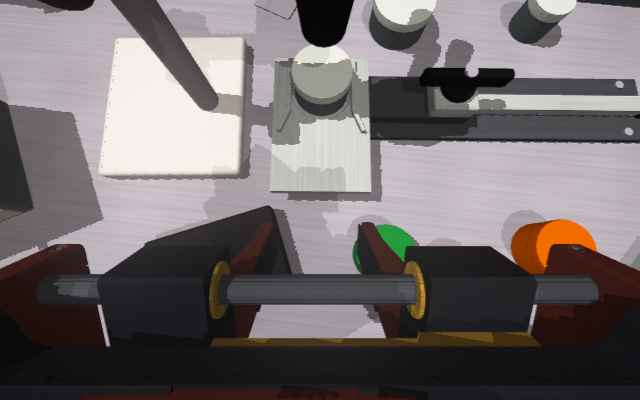

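View pics/w14a.png

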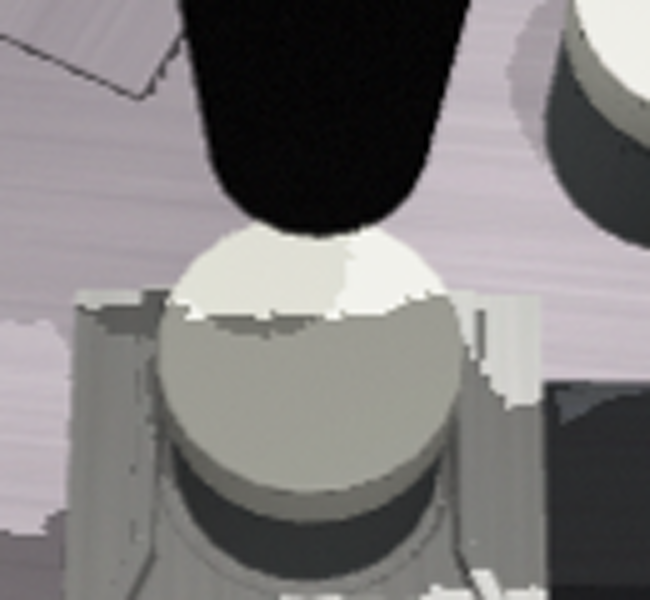

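```bash
python3 - <<'E'
from h import *
from scipy.optimize import least_squares
W=lambda p,z: wbp("w14.npz",(260+(p[0]-2)/5,(p[1]-2)/5),z)
def circ(pts,z,R):
    P=np.array([W(p,z)[:2] for p in pts]); s=least_squares(lambda c:np.hypot(*(P-c).T)-R,P.mean(0)); return s.x,s.fun
l,e=circ([(225,192),(245,213),(275,228),(320,236),(362,228),(395,210),(413,190)],160,22); print("lens",l,e)
q,e=circ([(157,345),(463,345),(310,492),(340,220)],93,37.4); print("lid",q,e)
a=[W((74,310),50),W((66,560),50)];b=[W((541,310),50),W((547,560),50)]
for th in (.093,.098):
    ry=np.array([-np.sin(th),np.cos(th)]); rx=np.array([ry[1],-ry[0]])
    print(l@rx,l@ry,"lid",q@rx,q@ry,"plate mid y",np.mean([v[:2]@ry for v in a+b]))
E
```

```text
lens [578.9048 213.2817] [-0.0358  0.1552 -0.0796 -0.025  -0.0798  0.0928  0.0095]
lid [578.5361 213.2459] [-0.0407  0.0255 -0.3226 -0.329 ]
596.2097389298793 158.59943030272265 lid 595.8392857727165 158.59806784979978 plate mid y 158.42546554346976
596.9952801710319 155.61641154034538 lid 596.6248248322877 155.61690136252116 plate mid y 155.41810071922015
```

Lens and pocket centre agree within 0.2 mm. Last, the bar's angle.

```bash
python3 - <<'E'
from h import *
i=cv2.imread("pics/w14.png"); cv2.imwrite("pics/w14b.png",cv2.resize(i[50:150,400:540],None,fx=5,fy=5,interpolation=cv2.INTER_CUBIC))
E
```

```text
(no output)
```

View pics/w14b.png

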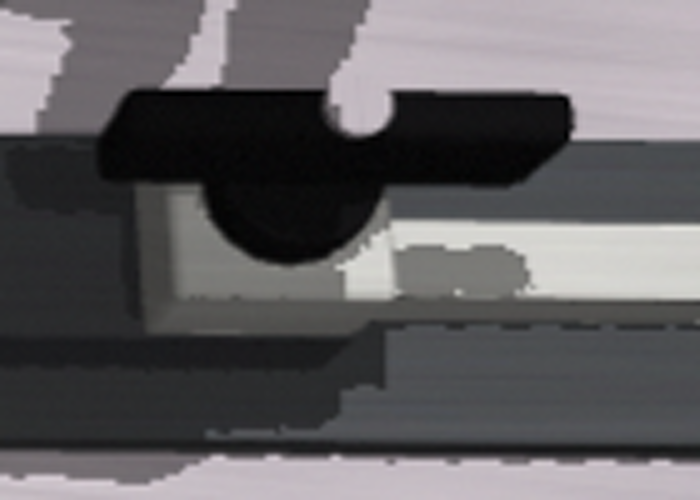

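```bash
python3 - <<'E'
from h import *
W=lambda p,z: wbp("w14.npz",(400+(p[0]-2)/5,50+(p[1]-2)/5),z)
A=lambda a,b:np.arctan2(-(a-b)[0],(a-b)[1])
print("bar far top edge",A(W((140,90),96),W((560,95),96)),"bar bottom edge",A(W((120,183),72),W((510,185),72)))
print("base near edge",A(W((10,444),12),W((690,455),12)))
E
```

```text
bar far top edge 0.09218998657131455 bar bottom edge 0.09932916893965034
base near edge 0.08669081596660408
```

The bar is within about 0.01 rad of the rail direction, so the knob is fully tight. The robot touches nothing, so I'm handing the job in.

```bash
python3 - <<'E'
from workcell import workorder
print(workorder.close_job())
E
```

```text
the job is handed in; nothing more can be done
None
```

The job is done and handed in at about 38.5 s: the pot is in the pocket, the pocket is under the lens, and the knob is tight again. No verdict was reported.

- **Pot:** I gripped it and slid it to the pocket. A first touch on the lid's near side showed it still up at about 99.7 mm, so I pushed it on from behind. Touching again gave 93.4 mm on both the near and far sides, which means it is seated flat.
- **Knob and carriage:** I loosened the knob by about 1.54 rad and slid the carriage 188.6 mm with about 7 N of drag. The wrist camera showed it was still 8–9 mm short, so I moved it a further 8.6 mm, then turned the knob back tight.
- **Last checks:** In the wrist camera, the lens and pot centre agree to about 0.4 mm. The plate's middle is 0.2 mm off along the rail. The knob bar is within about 0.01 rad of the rail direction.
- **Disagreement:** The scene camera's own lens position was about 8 mm off the rail line, so I relied on the wrist camera instead.
- **Not checked:** I kept clear of the microscope and the other objects and saw no sign of contact, but I did not measure whether any of them had moved.

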